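# Slide a hydraulic cylinder into the load-test frame and select its range

## Task

Slide the tall cylinder with the green foot along the bench into the test frame until its foot stands wholly inside the yellow ring under the crosshead. It is top-heavy and its bright sleeve must stay unmarked, so keep it upright on the bench and push only low down on its green foot, never touching the sleeve. Then press the green key fully down, so that the orange one pops up; leave the blue key and everything else alone.

Things in the scene. Friction and masses are not known exactly. Their poses are not given: they have to be found in the camera images.
- cylinder: upright hydraulic cylinder, 200 mm tall, about 0.9 kg: a green plastic foot (72 mm diameter, from the bench up to 45 mm) below a bright aluminium sleeve (56 mm diameter, 45 to 188 mm up, with a green stripe) and a small green cap on top. Origin: centre of its underside; z up the cylinder. It slides on the bench; pushed above about 45 mm it can topple
- cylinder_sleeve: the bright sleeve and cap of that cylinder, fixed to it, not to be touched; same origin and axes as cylinder
- frame: load-test frame bolted to the bench: two round steel columns (28 mm diameter, on feet 70 x 50 x 12 mm) at y = -105 and +105 mm, carrying a grey crosshead (50 mm deep, 270 mm wide, from 242 to 292 mm up) with a load pad under its middle (48 mm diameter, underside 222 mm up). Origin: on the bench midway between the columns; x points out of the far side, y along the crosshead, z up. The cylinder starts on its -x side and goes in between the columns (182 mm free)
- seat (a point): centre of the grey disc with a yellow ring painted flat on the bench (ring inner diameter 100 mm, outer 128 mm), under the load pad; at the frame's origin with its axes
- bank: grey key-bank housing bolted to the bench, 100 x 220 x 40 mm, three keys (two interlocked range keys, green and orange, and a blue start key) in a row along its y, 65 mm apart, in any colour order. Origin: centre of its underside
- key_green (a joint): travel of the green key in m: 0 = fully up, 0.01 = fully down; axis straight down. Range key, interlocked with the orange range key: pressing one down pushes the other up by the same amount, and both stay where they are left. Takes about 3 N; starts up
- key_blue (a joint): travel of the blue key in m: 0 = fully up, 0.01 = fully down; axis straight down. Start key of the same bank, spring-returned and not interlocked; starts up, must not be pressed
- key_orange (a joint): travel of the orange key in m: 0 = fully up, 0.01 = fully down; axis straight down. Range key, interlocked with the green one; starts latched down
- key_green_top (a point): centre of the top face of the green key (square cap 44 x 44 mm), which moves with the key: 62 mm above the bench when up, 52 mm when down
- key_blue_top (a point): centre of the top face of the blue key (square cap 44 x 44 mm), which moves with the key: 62 mm above the bench when up, 52 mm when down
- key_orange_top (a point): centre of the top face of the orange key (square cap 44 x 44 mm), which moves with the key: 62 mm above the bench when up, 52 mm when down
- spare: spare hydraulic cylinder like the first but with a BLUE foot, 150 mm tall, foot diameter 68 mm; not to be moved. Origin: centre of its underside
- spray: white trigger spray bottle with grey head and red trigger, 205 mm tall, 74 mm diameter; bystander. Origin: centre of its underside
- wrench: steel wrench lying flat, 190 mm long; bystander. Origin near its middle, x along its length
- bearing: steel ring, 90 mm outer diameter, 24 mm high; bystander. Origin: centre of its underside
- mallet: hammer lying flat, 260 mm long; bystander. Origin near its middle, x along its length
- oilcan: red can, 80 mm diameter, 110 mm tall; bystander. Origin: centre of its underside

How it is judged:
By the outcome, as a careful person would: the job done as asked, in the order asked, and still so for the second after the job is handed in, with the robot touching nothing.
It also fails if it takes over 54 s, if anything falls off the work surface, if the arm or the gripper's body presses on something with over 40 N, if the wrist force passes 120 N, or if a joint passes its speed limit or range.

## Robot

A 6-joint arm with a two-finger parallel gripper is mounted at the origin on the work surface. World frame = base frame: x ahead of the robot, y to its left, z up, the work surface at z = 0. Lengths are in m, angles in degrees, forces in N, time in s.
With the tool pointing down it reaches from about 0.3 to 0.875 m from the base axis. Payload 4.2 kg.
Tool frame: the origin (TCP) lies midway between the tips of the shut fingers; the grasp point (between the pads) lies 19 mm behind it (bot.pinch_z is the distance from the TCP to the grasp point, in m); z points along the fingers, y is the direction in which the jaws open and shut (so a half turn about z gives the same grasp; the last joint's range is limited). The gripper opens to 85 mm and grips with 20 to 120 N. Pads are 22 mm wide; open, the fingers measure 114 mm over their backs; the gripper's body (76 mm by 85 mm) begins 54 mm behind the grasp point. The pads swing forward as they close: fully open they stand 13 mm farther back than shut.
Start: joints at [75.516, 18.312, 89.639, -0, 72.044, -1.146], TCP at [0.133, 0.56, 0.196] pointing down, gripper open.
Joint ranges: [-177.97, 177.97], [-48.28, 115.42], [12.27, 149.76], [-77.06, 257.06], [2.81, 150.46], [-146.56, 146.56]. Speed limits (degrees/s): [147.25, 147.25, 180, 180, 180, 180].

## Interface

Orientations are given as a 3x3 rotation matrix whose columns are the frame's x, y, z axes.
In Python, from rig import sensors, get_image, bot gives the robot as it stands.
- The arm moves only by the tool apply_moves, never from a script. Its argument "series" is a list of rows, each a list of 3 entries, a list of its own where there are three numbers: the turn, a rotation vector about the world's x, y, z as a fraction of full scale, then the shift along the world's x, y, z as a fraction of full scale, then the opening, from 0 (shut) to 1 (fully open). A call has 1 to 20 rows; each row shifts and turns the commanded pose from where the row before left it; what a row does not reach is not made up. Full scale, the value 1, is 10 cm for a shift and pi/4 rad for a turn. A row lasts 1/12 s, in which the tool goes at most 41.7 mm and 7.16 degrees, less where a joint would pass 70% of its speed; a pose out of reach is approached as far as the arm can. A call with a number of a shift or a turn outside -1 to 1 is refused whole. A call with a gripper value outside its range is refused whole. The fingers move at their own pace and stop on an object; the grip force is fixed at half the most. Time passes only in rows, so rows that do not move let the fingers close. It gives the time, the measured TCP pose, the force and the opening at its end, in the units of the state.
- sensors.sense(): the state, without advancing time (a new reading comes with each control period).
- get_image(name): name is "scene" or "side" or "wrist"; returns a dict with "color" (400x640x3 uint8, red, green, blue), "z_map" (400x640 float32, m along the optical axis (not along the pixel's ray), 0 where there is no reading), "fov_y" (degrees; the focal length in pixels is half the picture's height over the tangent of half this angle, whatever the lens; pixels are square), "cx", "cy" (the principal point, pixels), "rvec" (rotation vector, rad) and "tvec" (3), from world to camera coordinates, as OpenCV has them. Camera axes: x right, y down, z forward; pixel columns grow to the right and rows downward; lengths in m; the calibration is good to about 2 mm. A picture is of the moment at which its call begins.
- bot.finish_job(): hands the job in, once; it reports no verdict.
The state is a dict: "clock": time; "joints": joint angles; "dq": joint speeds; "effort": joint torques, N m; "tool_pos": TCP position; "eef_rot": TCP orientation; "wrist_force": force on the tool from outside, world axes, zero at the start; "moment": the same for the moment, N m; "gripper_width": finger opening in m.
Only numpy, scipy, OpenCV 4.12 (cv2) and the standard library are available. Lean on these libraries where they do the work, as an engineer would, in place of code of your own. Each camera call takes 0.05 s, during which the arm holds its last target.

## Working session

There is one attempt and no reset: what is moved stays moved. The work goes in short steps, Python scripts to look and compute and a tool call to move; the robot and the scene stay as the last step left them, time stands still between calls to the robot, and variables do not carry over. Pictures are saved under pics/ and viewed, and the job is handed in when it is done.

Besides the shell and the picture viewer there is one more tool, called as name([rows], argument=value, ...), one row to a line, values as JSON. apply_moves: Moves the arm, as the interface text tells. Shift numbers are shares of 10 cm and turn numbers shares of pi/4 rad, none past 1 either way. Its arguments: {"type":"object","properties":{"series":{"type":"array","items":{"type":"array"}}},"required":["series"]}

```bash
mkdir -p pics; ls
cat > h.py <<'E'
import numpy as np, cv2
from rig import sensors,get_image,bot
def cam(n):
    d=get_image(n); H=d['color'].shape[0]; f=H/2/np.tan(np.radians(d['fov_y'])/2)
    R,_=cv2.Rodrigues(np.array(d['rvec'],float)); t=np.array(d['tvec'],float).ravel()
    v,u=np.mgrid[0:d['color'].shape[0],0:d['color'].shape[1]]
    z=d['z_map'].astype(float)
    P=np.stack([(u-d['cx'])/f*z,(v-d['cy'])/f*z,z],-1)
    W=(P-t)@R; W[z==0]=np.nan
    return d['color'],W,(R,t,f,d['cx'],d['cy'])
def save(n,im): cv2.imwrite('pics/'+n,im[...,::-1])
E
python3 - <<'E'
from h import *
for n in ['scene','side','wrist']:
    c,W,k=cam(n); save(n+'0.png',c); np.save(n+'W.npy',W); np.save(n+'C.npy',c)
    print(n,-k[0].T@k[1])
print(sensors.sense())
E
```

```text
pics
scene [1.2254587  0.38831392 0.80781089]
side [-0.03020928 -0.63588489  1.03266759]
wrist [0.06119534 0.57624199 0.3729504 ]
{'clock': 0.15, 'joints': array([ 7.55168358e+01,  1.83418635e+01,  8.96895080e+01,  3.43399574e-04,
        7.20420241e+01, -1.14437934e+00]), 'dq': array([ 0.00807492, -0.16474871, -0.31765755,  0.09118227, -0.14423886,
        0.07896679]), 'effort': array([-9.48382658e-04, -4.15843177e+01, -2.34344530e+01, -1.30899462e-04,
        6.01793014e-03, -1.76952102e-05]), 'tool_pos': array([0.13254294, 0.55911797, 0.19569479]), 'eef_rot': array([[-9.73022491e-01,  2.30710046e-01, -3.25891250e-04],
       [ 2.30710274e-01,  9.73021703e-01, -1.23886004e-03],
       [ 3.12818025e-05, -1.28062515e-03, -9.99999180e-01]]), 'wrist_force': array([-0.64854643,  0.51987922, -0.33812956]), 'moment': array([-0.02793579, -0.06218306, -0.03203327]), 'gripper_width': 0.08539631413775502}
```

View pics/scene0.png

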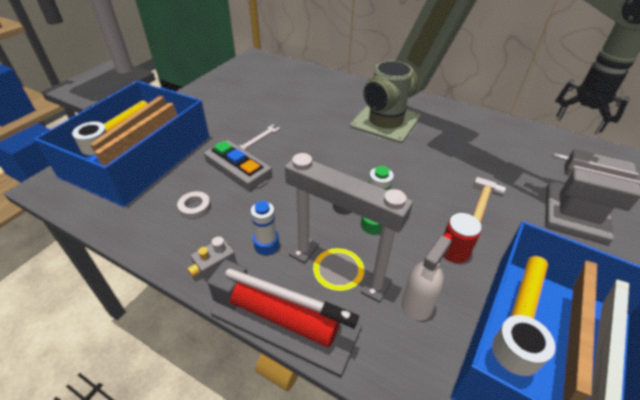

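View pics/side0.png

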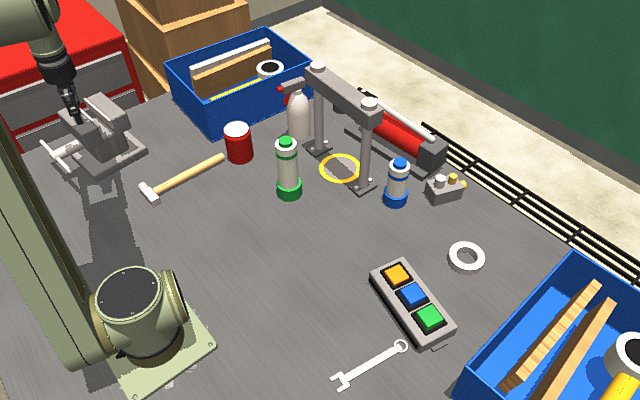

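View pics/wrist0.png

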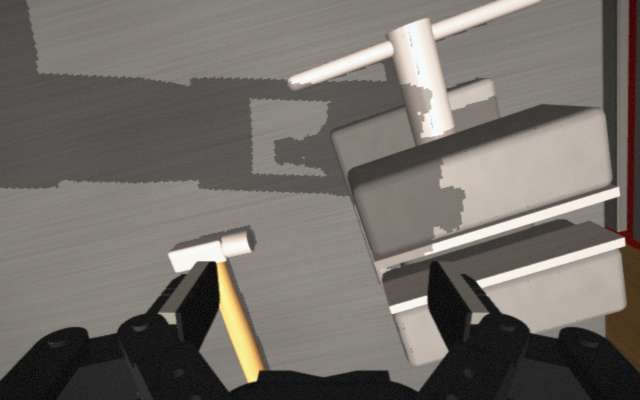

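The side view shows the cylinder's foot at (289,188), ring centre near (340,168), green key at (430,317), blue at (413,294), orange at (397,274) and the spare at (396,190).

```bash
cat > m.py <<'E'
from h import *
def fitc(p):
    A=np.c_[2*p,np.ones(len(p))]; s=np.linalg.lstsq(A,(p**2).sum(1),rcond=None)[0]
    return s[:2],np.sqrt(s[2]+s[:2]@s[:2])
def masks(c):
    h=cv2.cvtColor(c,cv2.COLOR_RGB2HSV).astype(int); H,S,V=h[...,0],h[...,1],h[...,2]
    ok=(S>110)&(V>60)
    return dict(green=ok&(H>45)&(H<80),blue=ok&(H>100)&(H<125),yellow=ok&(H>24)&(H<35),orange=ok&(H>10)&(H<23),red=ok&((H<8)|(H>172)))
E
python3 - <<'E'
from m import *
for n in ['scene','side']:
    W=np.load(n+'W.npy');c=np.load(n+'C.npy');M=masks(c)
    print(n)
    for k,m in M.items():
        N,l,s,ce=cv2.connectedComponentsWithStats(m.astype(np.uint8))
        for i in range(1,N):
            if s[i,4]>25:
                p=W[l==i]; p=p[np.isfinite(p[:,0])]
                if len(p)<10: continue
                print(k,ce[i].round(),s[i,4],'lo',np.percentile(p,3,axis=0).round(3),'hi',np.percentile(p,97,axis=0).round(3))
    y=W[M['yellow']&(abs(W[...,2])<.01)]
    y=y[(y[:,0]>.4)&(y[:,0]<.95)&(abs(y[:,1])<.4)]
    print('ring',fitc(y[:,:2]),len(y))
E
```

```text
scene
green [223. 147.] 156 lo [ 0.476 -0.387  0.048] hi [ 0.516 -0.347  0.066]
green [382. 171.] 119 lo [0.496 0.158 0.196] hi [0.528 0.186 0.203]
green [371. 226.] 223 lo [0.532 0.15  0.009] hi [0.547 0.2   0.048]
blue [12. 96.] 1279 lo [ 0.471 -1.641 -0.194] hi [ 0.609 -1.604  0.01 ]
blue [109. 146.] 11439 lo [ 0.425 -1.729 -0.469] hi [ 0.825 -0.488  0.15 ]
blue [235. 156.] 206 lo [ 0.486 -0.34   0.048] hi [ 0.53  -0.282  0.065]
blue [262. 207.] 146 lo [ 0.705 -0.058  0.144] hi [ 0.736 -0.028  0.152]
blue [263. 224.] 26 lo [ 0.723 -0.045  0.108] hi [ 0.748 -0.016  0.116]
blue [546. 318.] 14413 lo [0.46  0.488 0.005] hi [0.855 0.783 0.151]
blue [266. 246.] 299 lo [ 0.706 -0.065  0.004] hi [ 0.754 -0.011  0.043]
yellow [124. 114.] 234 lo [ 0.483 -0.735  0.105] hi [ 0.642 -0.709  0.113]
yellow [348. 255.] 220 lo [ 0.626  0.11  -0.001] hi [0.658 0.205 0.004]
yellow [533. 287.] 725 lo [0.514 0.551 0.106] hi [0.671 0.576 0.113]
yellow [330. 281.] 338 lo [ 0.705  0.098 -0.001] hi [0.751 0.211 0.004]
yellow [193. 268.] 26 lo [ 0.881 -0.141  0.035] hi [ 0.898 -0.131  0.041]
orange [254.  2
[... 3352 characters left out ...]
6 -0.597  0.147]
orange [610. 386.] 135 lo [ 0.583 -0.707  0.09 ] hi [ 0.656 -0.7    0.103]
red [92. 39.] 3570 lo [ 0.263  1.041 -0.068] hi [0.444 1.398 0.153]
red [17. 67.] 1579 lo [0.028 1.042 0.1  ] hi [0.152 1.216 0.153]
red [280.  89.] 33 lo [0.628 0.359 0.184] hi [0.649 0.38  0.202]
red [286.  99.] 45 lo [0.648 0.358 0.136] hi [0.663 0.373 0.172]
red [ 82. 105.] 38 lo [ 0.151  0.604 -0.066] hi [0.235 1.057 0.239]
red [ 27. 129.] 426 lo [-0.031  1.031 -0.129] hi [0.129 1.056 0.031]
red [399. 135.] 1100 lo [0.841 0.011 0.044] hi [0.89  0.163 0.098]
red [239. 148.] 708 lo [0.449 0.351 0.006] hi [0.512 0.397 0.103]
ring (array([0.68769299, 0.15657938]), np.float64(0.05748950854450474)) 277
```

Run:
```python
from m import *
from scipy.optimize import least_squares
for n in ['scene','side']:
    W=np.load(n+'W.npy');c=np.load(n+'C.npy')
    F=np.isfinite(W[...,0])
    def reg(x0,x1,y0,y1,z0,z1): return W[F&(W[...,0]>x0)&(W[...,0]<x1)&(W[...,1]>y0)&(W[...,1]<y1)&(W[...,2]>z0)&(W[...,2]<z1)]
    def cyl(p,r):
        s=least_squares(lambda c:np.hypot(*(p[:,:2]-c).T)-r,p[:,:2].mean(0)+[0,0],loss='soft_l1',f_scale=.002); return s.x.round(4),len(p),np.sqrt((s.fun**2).mean()).round(4)
    print(n,'foot',cyl(reg(.45,.57,.1,.25,.006,.042),.036),'sleeve',cyl(reg(.45,.57,.1,.25,.055,.185),.028))
    p=reg(.48,.54,.13,.21,.192,.21); print('cap',(p[:,:2].min(0)+p[:,:2].max(0))/2)
    p=reg(.55,.8,-.02,.32,.285,.31)[:,:2]; print('crosshead',cv2.minAreaRect(p.astype(np.float32)))
    for s in (-1,1):
        p=reg(.6,.78,.03,.085,.03,.2) if s<0 else reg(.6,.78,.22,.30,.03,.2); print('col',cyl(p,.014))
    m=masks(c)
    for k,b in dict(green=(-.42,-.335),blue=(-.345,-.27),orange=(-.28,-.2)).items():
        s=m[k]&F&(W[...,0]>.45)&(W[...,0]<.56)&(W[...,1]>b[0])&(W[...,1]<b[1])
        p=W[s]; zt=np.percentile(p[:,2],90); p=p[p[:,2]>zt-.005]; print(k,cv2.minAreaRect(p[:,:2].astype(np.float32)),np.median(p[:,2]))
    print('can',cyl(reg(.42,.58,.33,.45,.02,.1),.04),'spray',cyl(reg(.6,.8,.3,.45,.02,.08),.037))
```

```text
scene foot (array([0.5095, 0.1706]), 193, np.float64(0.0011)) sleeve (array([0.5099, 0.1702]), 132, np.float64(0.001))
cap [0.51116062 0.17069901]
crosshead ((0.6898443698883057, 0.15507793426513672), (0.2689547836780548, 0.05252055823802948), 87.58651733398438)
col (array([0.6844, 0.0492]), 551, np.float64(0.0009))
col (array([0.6928, 0.2591]), 604, np.float64(0.0008))
green ((0.4944974482059479, -0.36765772104263306), (0.04456777125597, 0.042986154556274414), 80.13194274902344) 0.0634259880973902
blue ((0.5061376690864563, -0.3064442276954651), (0.04547478258609772, 0.044994890689849854), 78.01850128173828) 0.0629238988489067
orange ((0.5191397666931152, -0.2438030242919922), (0.054086435586214066, 0.04718867689371109), 73.42144775390625) 0.05271047680837353
can (array([0.4879, 0.3922]), 596, np.float64(0.0012)) spray (array([0.6922, 0.3607]), 504, np.float64(0.0007))
side foot (array([0.5099, 0.172 ]), 226, np.float64(0.0022)) sleeve (array([0.5096, 0.1715]), 735, np.float64(0.0018))
cap [0.50914655 0.17014669]
crosshead ((0.6872665882110596, 0.1522999256849289), (0.26858994364738464, 0.05473737046122551), 88.24981689453125)
col (array([0.6839, 0.05  ]), 465, np.float64(0.0015))
col (array([0.6925, 0.2597]), 432, np.float64(0.0019))
green ((0.4887098968029022, -0.370702862739563), (0.04428981617093086, 0.04394468292593956), 78.06429290771484) 0.06125890606684489
blue ((0.5018569231033325, -0.3077058792114258), (0.045325931161642075, 0.044778671115636826), 76.18541717529297) 0.06110451259541467
orange ((0.5170885324478149, -0.2434556484222412), (0.04726196452975273, 0.045259539037942886), 76.90397644042969) 0.05097541128019973
can (array([0.488, 0.394]), 588, np.float64(0.0051)) spray (array([0.6936, 0.3619]), 337, np.float64(0.0021))
```

apply_moves([
  [[0,0,0.06],[0,0,0.2],0.53],
  [[0,0,0.06],[0,0,0.2],0.53],
  [[0,0,0.06],[0,0,0.2],0.53],
  [[0,0,0],[0.16,-0.22,0],0.53],
  [[0,0,0],[0.16,-0.22,0],0.53],
  [[0,0,0],[0.16,-0.22,0],0.53],
  [[0,0,0],[0.16,-0.22,0],0.53],
  [[0,0,0],[0.16,-0.22,0],0.53],
  [[0,0,0],[0.16,-0.22,0],0.53],
  [[0,0,0],[0.16,-0.22,0],0.53],
  [[0,0,0],[0.16,-0.22,0],0.53],
  [[0,0,0],[0.16,-0.22,0],0.53],
  [[0,0,0],[0.16,-0.22,0],0.53],
  [[0,0,0],[0.16,-0.22,0],0.53],
  [[0,0,0],[0.16,-0.22,0],0.53],
  [[0,0,0],[0.16,-0.22,0],0.53],
  [[0,0,0],[0.16,-0.22,0],0.53],
  [[0,0,0],[0.16,-0.22,0],0.53],
  [[0,0,0],[0.16,-0.22,0],0.53],
  [[0,0,0],[0.16,-0.22,0],0.53],
])

```text
clock: 1.82
tool_pos: [0.4051, 0.1842, 0.2562]
eef_rot: [[-0.996, 0.091, -0.0], [0.091, 0.996, 0.0], [0.0, 0.0, -1.0]]
wrist_force: [0.3, 0.5, 0.6]
gripper_width: 0.0451
```

apply_moves([
  [[-0.013,-0.142,0],[0,0,0],0.53],
  [[-0.013,-0.142,0],[0,0,0],0.53],
  [[-0.013,-0.142,0],[0,0,0],0.53],
  [[-0.013,-0.142,0],[0,0,0],0.53],
  [[-0.013,-0.142,0],[0,0,0],0.53],
  [[-0.013,-0.142,0],[0,0,0],0.53],
  [[-0.013,-0.142,0],[0,0,0],0.53],
  [[0,0,0],[0,0,0],0.53],
  [[0,0,0],[0,0,0],0.53],
])

```text
clock: 2.57
tool_pos: [0.4037, 0.184, 0.2548]
eef_rot: [[-0.74, 0.093, 0.666], [0.065, 0.996, -0.068], [-0.67, -0.007, -0.742]]
wrist_force: [0.4, -0.5, -0.3]
gripper_width: 0.0451
```

Run:
```python
from h import *
s=sensors.sense(); print(s['clock'],s['tool_pos'],s['eef_rot'].round(3).tolist(),s['joints'].round(1),s['gripper_width'],s['wrist_force'])
for n in ['side','wrist']:
    c,W,k=cam(n); save(n+'1.png',c)
```

```text
2.5667 [0.40369268 0.18402771 0.25480515] [[-0.74, 0.093, 0.666], [0.065, 0.996, -0.068], [-0.67, -0.007, -0.742]] [ 48.6  -9.3 125.6 -47.8  47.2  -7.7] 0.045116569610375246 [ 0.37231513 -0.49636117 -0.30079287]
```

View pics/side1.png

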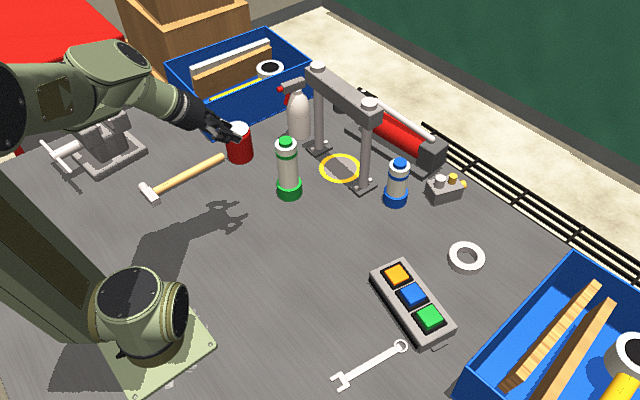

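View pics/wrist1.png

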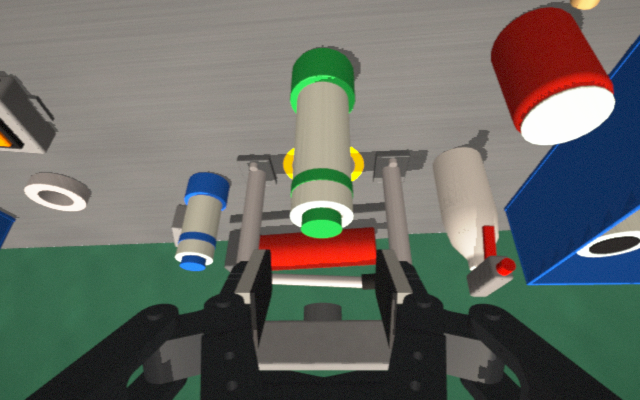

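apply_moves([
  [[0,0,0],[0.015,-0.005,-0.19],0.53],
  [[0,0,0],[0.015,-0.005,-0.19],0.53],
  [[0,0,0],[0.015,-0.005,-0.19],0.53],
  [[0,0,0],[0.015,-0.005,-0.19],0.53],
  [[0,0,0],[0.015,-0.005,-0.19],0.53],
  [[0,0,0],[0.015,-0.005,-0.19],0.53],
  [[0,0,0],[0.015,-0.005,-0.19],0.53],
  [[0,0,0],[0.015,-0.005,-0.19],0.53],
  [[0,0,0],[0.015,-0.005,-0.19],0.53],
  [[0,0,0],[0.015,-0.005,-0.19],0.53],
  [[0,0,0],[0,0,-0.19],0.53],
  [[0,0,0],[0,0,-0.1],0.53],
  [[0,0,0],[0,0,0],0.53],
])

```text
clock: 3.75
tool_pos: [0.4079, 0.1951, 0.0826]
eef_rot: [[-0.774, 0.117, 0.623], [0.072, 0.993, -0.098], [-0.63, -0.031, -0.776]]
wrist_force: [-0.2, 0.0, -0.3]
gripper_width: 0.0458
```

Run:
```python
from h import *
s=sensors.sense(); print(s['clock'],s['tool_pos'],s['eef_rot'].round(3).tolist(),s['joints'].round(1),s['gripper_width'],s['wrist_force'])
for n in ['side','wrist']:
    c,W,k=cam(n); save(n+'2.png',c)
```

```text
3.75 [0.40789484 0.19509117 0.08258741] [[-0.774, 0.117, 0.623], [0.072, 0.993, -0.098], [-0.63, -0.031, -0.776]] [ 48.5   9.5 138.6 -77.   33.   32.3] 0.04577663334836495 [-0.17375634  0.04021012 -0.28110358]
```

View pics/side2.png

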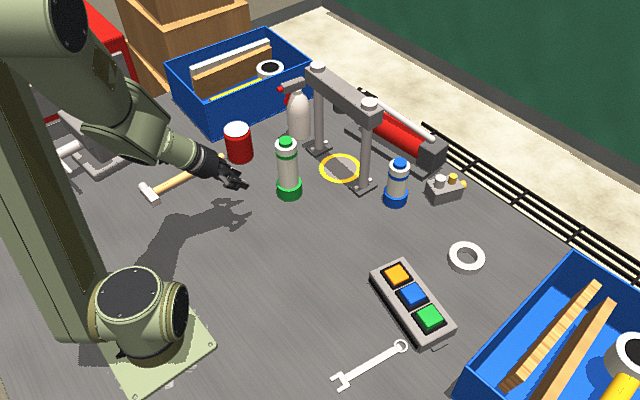

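View pics/wrist2.png

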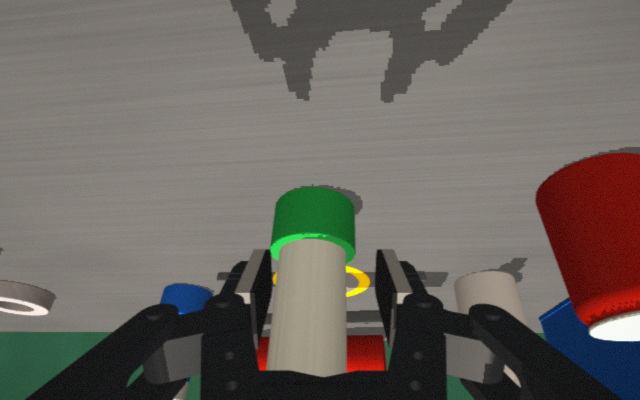

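The arm is at its j4 limit: tool tilt plus yaw is too much this close in. I'll fit a kinematic model to pick a tool attitude that suits the whole push.

```bash
cat > kin.py <<'E'
import numpy as np
from scipy.spatial.transform import Rotation as R
from scipy.optimize import least_squares
Rz=lambda a:R.from_euler('z',a,degrees=True).as_matrix(); Ry=lambda a:R.from_euler('y',a,degrees=True).as_matrix()
# j2 leans forward from vertical; forearm along z4 with roll j4; tool along fingers
def fk(q,p):
    d1,a1,a2,a3,d4,d6=p
    T=Rz(q[0]); o=np.array([0,0,d1])+T@[a1,0,0]
    T=T@Ry(q[1]); o=o+T@[0,0,a2]
    T=T@Ry(q[2]); o=o+T@[a3,0,0]+T@[0,0,d4]   # links stretched along z when q3=0
    T=T@Rz(q[3])@Ry(q[4]); o=o+T@[0,0,d6]
    T=T@Rz(q[5]+90)
    return o,T
E
python3 - <<'E'
from kin import *
from rig import bot,sensors
print([a for a in dir(bot) if a[0]!='_'])
S=[([75.51683,18.34186,89.689508,.00034,72.042,-1.1444],[.13254,.55912,.19569]),([48.6,-9.3,125.6,-47.8,47.2,-7.7],[.40369,.18403,.25481])]
s=sensors.sense(); S.append((s['joints'],s['tool_pos'])); 
for q,t in S: print(fk(q,[.3,0,.4,0,.4,.25])[1].round(3).tolist())
print(s['eef_rot'].round(3).tolist())
f=lambda p:np.concatenate([fk(q,p)[0]-t for q,t in S])
r=least_squares(f,[.3,0,.4,0,.4,.25]); print(r.x.round(4),r.fun.round(4))
np.save('p.npy',r.x)
E
```

```text
['MotionError', 'finish_job', 'pinch_z']
[[-0.973, 0.231, -0.0], [0.231, 0.973, -0.001], [0.0, -0.001, -1.0]]
[[-0.74, 0.093, 0.666], [0.065, 0.996, -0.066], [-0.669, -0.006, -0.743]]
[[-0.773, 0.117, 0.623], [0.072, 0.993, -0.098], [-0.63, -0.031, -0.776]]
[[-0.773, 0.117, 0.623], [0.072, 0.993, -0.098], [-0.63, -0.031, -0.776]]
[0.1309 0.0113 0.5779 0.0226 0.4089 0.3335] [ 0.0111 -0.0028  0.0022 -0.     -0.0003 -0.0028  0.0009 -0.0005  0.0005]
```

```bash
python3 - <<'E'
s=open('kin.py').read()
s=s.replace("d1,a1,a2,a3,d4,d6=p","d1,a1,a2,a3,d4,d6,b=p").replace("T@[a1,0,0]","T@[a1,b,0]")
s+='''
lo=np.array([-177.97,-48.28,12.27,-77.06,2.81,-146.56]);hi=np.array([177.97,115.42,149.76,257.06,150.46,146.56])
def att(yaw,tilt,roll=0):
    d=np.array([np.cos(np.radians(yaw)),np.sin(np.radians(yaw)),0]); c,s_=np.cos(np.radians(tilt)),np.sin(np.radians(tilt))
    z=d*s_-np.array([0,0,c]); x=-(d*c+np.array([0,0,s_])); return np.c_[x,np.cross(z,x),z]
def ik(pos,Rt,p,q0):
    def f(q):
        o,T=fk(q,p); return np.r_[(o-pos)*5,(R.from_matrix(T.T@Rt)).as_rotvec()]
    r=least_squares(f,np.clip(q0,lo+.1,hi-.1),bounds=(lo,hi),x_scale=30); o,T=fk(r.x,p)
    return r.x,np.linalg.norm(o-pos),np.degrees(np.linalg.norm(R.from_matrix(T.T@Rt).as_rotvec()))
'''
open('kin.py','w').write(s)
E
python3 - <<'E'
from kin import *
from rig import sensors
S=[([75.51683,18.34186,89.689508,.00034,72.042,-1.1444],[.13254,.55912,.19569]),([48.6,-9.3,125.6,-47.8,47.2,-7.7],[.40369,.18403,.25481])]
s=sensors.sense(); S.append((s['joints'],s['tool_pos'])); S.append((s['joints'],s['tool_pos'])); 
f=lambda p:np.concatenate([fk(q,p)[0]-t for q,t in S])
r=least_squares(f,[.3,0,.4,0,.4,.25,0]); p=r.x; print(p.round(4),r.fun.round(4)); np.save('p.npy',p)
cy=np.array([.5097,.171]); d=np.array([.9959,-.0906])
for L,h in ((.09,.024),(.04,.024),(-.14,.024)):
  for yaw in (-5,5,15):
    for tilt in (20,30,40):
        best=None
        for q0 in (s['joints'],[30,20,120,-30,40,-20],[20,30,110,0,45,-60]):
            o=ik(np.r_[cy-L*d,h],att(yaw,tilt),p,q0)
            if best is None or o[1]*1000+o[2]<best[1]*1000+best[2]: best=o
        q,e,a=best; print(L,yaw,tilt,q.round(0),round(e*1000,1),round(a,1))
E
```

```text
[ 1.403e-01 -5.000e-04  5.924e-01  2.510e-02  4.173e-01  3.538e-01
  1.160e-02] [-0.0001  0.      0.0001 -0.0003  0.0002 -0.0001  0.0002 -0.0001  0.
  0.0002 -0.0001  0.    ]
0.09 -5 20 [ 30.  14. 132. -34.  21. -24.] 0.0 0.0
0.09 -5 30 [ 36.  14. 138. -77.  20.  24.] 0.8 0.6
0.09 -5 40 [ 43.  15. 138. -77.  28.  30.] 11.5 8.0
0.09 5 20 [ 27.  13. 133. -27.  17. -43.] 0.0 0.0
0.09 5 30 [ 31.  13. 139. -77.  13.  10.] 2.9 2.0
0.09 5 40 [ 35.  12. 139. -77.  17.  14.] 14.7 10.3
0.09 15 20 [ 24.  13. 134. -13.  14. -69.] 0.0 0.0
0.09 15 30 [ 25.  12. 140. -77.   5.  -4.] 3.5 2.4
0.09 15 40 [ 25.  10. 140. -77.   5.  -4.] 15.9 10.9
0.04 -5 20 [ 26.  17. 127. -29.  21. -33.] 0.0 0.0
0.04 -5 30 [ 31.  17. 134. -77.  18.  19.] 0.1 0.1
0.04 -5 40 [ 36.  17. 134. -77.  24.  23.] 10.5 8.1
0.04 5 20 [ 23.  16. 128. -21.  18. -53.] 0.0 0.0
0.04 5 30 [ 26.  15. 135. -77.  11.   6.] 1.6 1.2
0.04 5 40 [ 28.  15. 135. -77.  14.   8.] 12.9 9.8
0.04 15 20 [ 20.  16. 129.  -7.  16. -78.] 0.0 0.0
0.04 15 30 [ 21.  15. 136. -77.   3.  -8.] 1.8 1.4
0.04 15 40 [ 21.  14. 136. -77.   3.  -8.] 13.5 10.1
-0.14 -5 20 [ 17.  28. 107. -16.  28. -56.] 0.0 0.0
-0.14 -5 30 [ 19.  26. 115. -47.  16. -23.] 0.0 0.0
-0.14 -5 40 [ 21.  26. 118. -77.  16.   8.] 5.1 4.9
-0.14 5 20 [ 14.  27. 108.  -7.  26. -74.] 0.0 0.0
-0.14 5 30 [ 15.  26. 116. -32.  10. -50.] 0.0 0.0
-0.14 5 40 [ 16.  25. 119. -77.   6.  -4.] 5.8 5.6
-0.14 15 20 [ 12.  27. 108.   2.  25. -95.] 0.0 0.0
-0.14 15 30 [  12.   25.  117.   11.    8. -104.] 0.0 0.0
-0.14 15 40 [  12.   25.  119.   54.    3. -147.] 6.4 6.0
```

Run:
```python
from kin import *
p=np.load('p.npy')
cy=np.array([.5097,.171]); d=np.array([.9959,-.0906]); F=np.diag([-1,-1,1.])
for L,h in ((.09,.12),(.09,.024),(.04,.024),(-.14,.024)):
  for yaw in (-5,5,15):
    for tilt in (35,45,52):
        best=None
        for q0 in ([20,30,110,180,25,-80],[20,10,130,200,25,-60],[20,10,130,150,25,-110]):
            o=ik(np.r_[cy-L*d,h],att(yaw,tilt)@F,p,q0)
            if best is None or o[1]*1000+o[2]<best[1]*1000+best[2]: best=o
        q,e,a=best; print(L,h,yaw,tilt,q.round(0),round(e*1000,1),round(a,1))
```

```text
0.09 0.12 -5 35 [  37.    3.  144.  257.   21. -134.] 15.1 9.7
0.09 0.12 -5 45 [  45.    6.  145.  257.   33. -127.] 6.7 4.1
0.09 0.12 -5 52 [  52.    9.  146.  257.   42. -120.] 1.3 0.8
0.09 0.12 5 35 [  32.    1.  143.  257.   14. -146.] 10.2 6.7
0.09 0.12 5 45 [  40.    2.  144.  257.   24. -139.] 0.0 0.0
0.09 0.12 5 52 [  44.    6.  150.  239.   36. -116.] 0.1 0.1
0.09 0.12 15 35 [  24.   -0.  142.  244.    3. -147.] 7.1 4.9
0.09 0.12 15 45 [  30.    0.  146.  224.   15. -123.] 0.0 0.0
0.09 0.12 15 52 [  32.    2.  150.  214.   24. -111.] 4.5 2.3
0.09 0.024 -5 35 [  40.   16.  143.  257.   24. -127.] 0.8 0.5
0.09 0.024 -5 45 [  47.   22.  149.  241.   40. -102.] 0.0 0.0
0.09 0.024 -5 52 [ 53.  27. 150. 243.  49. -96.] 5.0 2.5
0.09 0.024 5 35 [  34.   15.  145.  237.   20. -121.] 0.0 0.0
0.09 0.024 5 45 [  40.   19.  150.  227.   34. -103.] 5.1 2.6
0.09 0.024 5 52 [  46.   22.  150.  233.   42. -103.] 13.6 6.9
0.09 0.024 15 35 [  27.   14.  147.  205.   16. -104.] 0.0 0.0
0.09 0.024 15 45 [  30.   16.  150.  205.   27. -100.] 9.4 4.7
0.09 0.024 15 52 [  34.   17.  150.  212.   31.
[... 400 characters left out ...]
16.  142.  198.   13. -102.] 0.0 0.0
0.04 0.024 15 45 [ 23.  21. 150. 190.  36. -92.] 0.6 0.3
0.04 0.024 15 52 [ 25.  22. 150. 193.  39. -94.] 11.2 5.4
-0.14 0.024 -5 35 [  20.   27.  121.  257.   14. -147.] 2.9 2.7
-0.14 0.024 -5 45 [  23.   28.  126.  232.   25. -119.] 0.0 0.0
-0.14 0.024 -5 52 [  25.   31.  131.  220.   37. -105.] 0.0 0.0
-0.14 0.024 5 35 [  16.   26.  121.  246.    6. -147.] 1.1 1.1
-0.14 0.024 5 45 [  17.   28.  128.  204.   22. -104.] 0.0 0.0
-0.14 0.024 5 52 [ 18.  31. 133. 198.  36. -96.] 0.0 0.0
-0.14 0.024 15 35 [ 12.  26. 121. 128.   3. -41.] 0.3 0.3
-0.14 0.024 15 45 [ 11.  27. 129. 173.  21. -86.] 0.0 0.0
-0.14 0.024 15 52 [ 11.  31. 134. 175.  36. -88.] 0.0 0.0
```

Run:
```python
from kin import *
from rig import sensors
p=np.load('p.npy'); s=sensors.sense(); q0=s['joints']
cy=np.array([.5097,.171]); d=np.array([.9959,-.0906])
for yaw,tilt in ((-5,25),(-5,27),(0,25),(0,27)):
  q=np.array([30,10,130,-30,30,-30])
  for L,h in ((.1,.1),(.1,.024),(.04,.024),(-.05,.024),(-.14,.024)):
    q,e,a=ik(np.r_[cy-L*d,h],att(yaw,tilt),p,q); print(yaw,tilt,L,h,q.round(0),round(e*1000,1),round(a,1))
for yaw,tilt in ((-5,26),(0,26)):
    A=att(yaw,tilt)@s['eef_rot'].T; print(yaw,R.from_matrix(A).as_rotvec()/(np.pi/4), (np.r_[cy-.1*d,.1]-s['tool_pos'])*10)
print(s['joints'])
```

```text
-5 25 0.1 0.1 [ 34.   4. 130. -33.  30. -24.] 0.0 0.0
-5 25 0.1 0.024 [ 34.  13. 136. -56.  19.   2.] 0.0 0.0
-5 25 0.04 0.024 [ 29.  16. 131. -50.  18. -10.] 0.0 0.0
-5 25 -0.05 0.024 [ 22.  21. 121. -38.  18. -29.] 0.0 0.0
-5 25 -0.14 0.024 [ 18.  27. 111. -27.  21. -44.] 0.0 0.0
-5 27 0.1 0.1 [ 36.   4. 131. -38.  29. -18.] 0.0 0.0
-5 27 0.1 0.024 [ 36.  13. 138. -66.  19.  13.] 0.0 0.0
-5 27 0.04 0.024 [ 30.  16. 132. -61.  17.   1.] 0.0 0.0
-5 27 -0.05 0.024 [ 23.  21. 123. -47.  17. -19.] 0.0 0.0
-5 27 -0.14 0.024 [ 18.  26. 113. -33.  19. -37.] 0.0 0.0
0 25 0.1 0.1 [ 33.   4. 131. -30.  27. -33.] 0.0 0.0
0 25 0.1 0.024 [ 33.  13. 137. -57.  16.  -4.] 0.0 0.0
0 25 0.04 0.024 [ 27.  16. 132. -48.  15. -18.] 0.0 0.0
0 25 -0.05 0.024 [ 21.  21. 122. -33.  16. -39.] 0.0 0.0
0 25 -0.14 0.024 [ 16.  26. 112. -21.  19. -55.] 0.0 0.0
0 27 0.1 0.1 [ 34.   3. 132. -36.  26. -26.] 0.0 0.0
0 27 0.1 0.024 [ 34.  13. 139. -70.  16.  10.] 0.0 0.0
0 27 0.04 0.024 [ 28.  16. 133. -62.  14.  -4.] 0.0 0.0
0 27 -0.05 0.024 [ 21.  21. 124. -44.  14. -28.] 0.0 0.0
0 27 -0.14 0.024 [ 17.  26. 113. -27.  16. -49.] 0.0 0.0
-5 [0.06846267 0.2853537  0.03423758] [ 0.0234242  -0.14394678  0.16833799]
0 [0.05597921 0.28821592 0.14485616] [ 0.0234242  -0.14394678  0.16833799]
[ 48.45720819   9.34928273 138.64880549 -77.00863442  33.0484192
  32.29037695]
```

apply_moves([
  [[0.0137,0.057,0.0068],[0.005,-0.029,0.034],0.36],
  [[0.0137,0.057,0.0068],[0.005,-0.029,0.034],0.36],
  [[0.0137,0.057,0.0068],[0.005,-0.029,0.034],0.36],
  [[0.0137,0.057,0.0068],[0.005,-0.029,0.034],0.36],
  [[0.0137,0.057,0.0068],[0.005,-0.029,0.034],0.36],
  [[0,0,0],[0,0,0],0.36],
  [[0,0,0],[0,0,0],0.36],
])

```text
clock: 4.43
tool_pos: [0.4106, 0.1792, 0.1001]
eef_rot: [[-0.891, 0.092, 0.445], [0.082, 0.996, -0.042], [-0.447, -0.001, -0.895]]
wrist_force: [0.5, 0.3, -0.4]
gripper_width: 0.0307
```

```bash
cat > st.py <<'E'
from kin import *
from rig import sensors
s=sensors.sense(); cy=np.array([.5097,.171]); d=np.array([.9959,-.0906])
print(s['tool_pos'].round(4),s['joints'].round(1),'turn',(R.from_matrix(att(-5,26)@s['eef_rot'].T).as_rotvec()/(np.pi/4)).round(3),'F',s['wrist_force'].round(1),s['gripper_width'])
r=s['tool_pos'][:2]-cy; print('along',r@d,'lat',r@[-d[1],d[0]])
E
python3 st.py
```

```text
[0.4106 0.1792 0.1001] [ 35.4   4.2 131.1 -37.   29.1 -19.1] turn [0.002 0.012 0.007] F [ 0.5  0.3 -0.4] 0.03068870466304968
along -0.09944880764566089 lat -0.0008347220683801858
```

Good. Descend to z≈0.024, then advance close to the foot.

apply_moves([
  [[0,0,0],[0,0.001,-0.1],0.36],
  [[0,0,0],[0,0.001,-0.1],0.36],
  [[0,0,0],[0,0.001,-0.1],0.36],
  [[0,0,0],[0,0.001,-0.1],0.36],
  [[0,0,0],[0,0.001,-0.1],0.36],
  [[0,0,0],[0,0.001,-0.1],0.36],
  [[0,0,0],[0,0.001,-0.1],0.36],
  [[0,0,0],[0,0,-0.06],0.36],
  [[0,0,0],[0.1,-0.009,0],0.36],
  [[0,0,0],[0.1,-0.009,0],0.36],
  [[0,0,0],[0.1,-0.009,0],0.36],
  [[0,0,0],[0.1,-0.009,0],0.36],
  [[0,0,0],[0,0,0],0.36],
])

```text
clock: 5.52
tool_pos: [0.4506, 0.1774, 0.023]
eef_rot: [[-0.892, 0.089, 0.443], [0.079, 0.996, -0.042], [-0.445, -0.002, -0.895]]
wrist_force: [-0.9, 0.3, 0.5]
gripper_width: 0.0311
```

```bash
python3 st.py
python3 - <<'E'
from h import *
for n in ['scene','side','wrist']:
    c,W,k=cam(n); save(n+'3.png',c)
    if n=='side': save('side3z.png',cv2.resize(c[110:230,200:400],(800,480),interpolation=cv2.INTER_CUBIC))
E
```

```text
[0.4506 0.1774 0.023 ] [ 31.3  15.6 133.6 -60.2  17.8   2.4] turn [0.004 0.009 0.003] F [-0.9  0.3  0.5] 0.031083571214364204
along -0.05948062030813639 lat 0.001022081804368031
```

View pics/side3z.png

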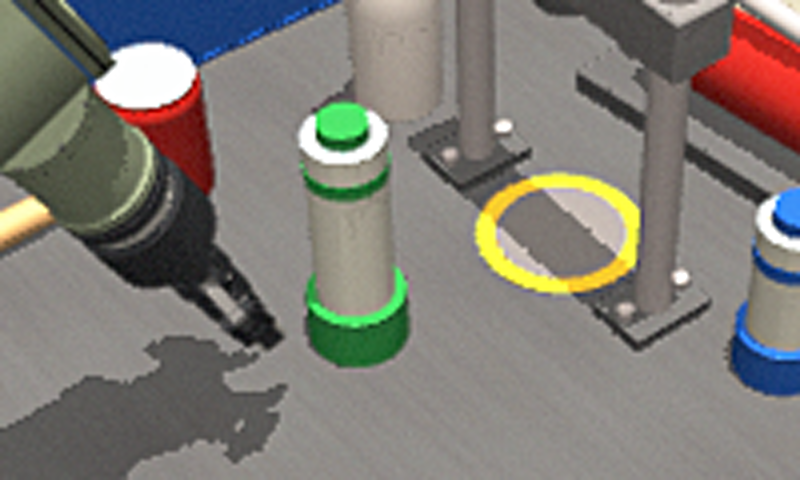

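View pics/wrist3.png

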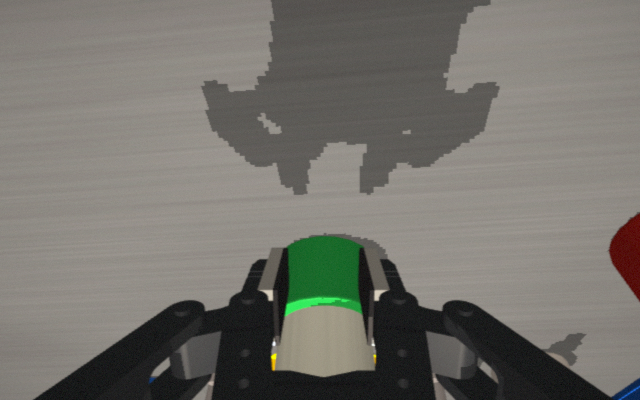

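The fork is centred on the foot, with about 20 mm to go. Start a slow push.

apply_moves([
  [[0,0,0],[0.04,-0.005,0],0.36],
  [[0,0,0],[0.04,-0.005,0],0.36],
  [[0,0,0],[0.03,-0.003,0],0.36],
  [[0,0,0],[0.03,-0.003,0],0.36],
  [[0,0,0],[0.03,-0.003,0],0.36],
  [[0,0,0],[0.03,-0.003,0],0.36],
  [[0,0,0],[0.03,-0.003,0],0.36],
  [[0,0,0],[0.03,-0.003,0],0.36],
  [[0,0,0],[0.03,-0.003,0],0.36],
])

```text
clock: 6.42
tool_pos: [0.4793, 0.1736, 0.0232]
eef_rot: [[-0.892, 0.09, 0.443], [0.079, 0.996, -0.042], [-0.445, -0.002, -0.896]]
wrist_force: [-0.9, 0.1, 1.1]
gripper_width: 0.0308
```

```bash
cat > look.py <<'E'
import sys
from m import *
from scipy.optimize import least_squares
tag=sys.argv[1]; x0,y0=float(sys.argv[2]),float(sys.argv[3])
for n in ['scene','side']:
    c,W,k=cam(n); save(n+tag+'.png',c)
    if n=='side': save('sidez'+tag+'.png',cv2.resize(c[90:230,200:420],(800,509),interpolation=cv2.INTER_CUBIC))
    else: save('scenez'+tag+'.png',cv2.resize(c[130:310,260:460],(660,594),interpolation=cv2.INTER_CUBIC))
    G=masks(c)['green']&np.isfinite(W[...,0])&(np.hypot(W[...,0]-x0,W[...,1]-y0)<.1)
    for nm,a,b,r in (('foot',.006,.042,.036),('cap',.19,.198,.016)):
        p=W[G&(W[...,2]>a)&(W[...,2]<b)]
        if len(p)<8: print(n,nm,len(p)); continue
        s=least_squares(lambda q:np.hypot(*(p[:,:2]-q).T)-r,p[:,:2].mean(0),loss='soft_l1',f_scale=.002); print(n,nm,s.x.round(4),len(p),p[:,2].max().round(3))
E
python3 st.py; python3 look.py 4 .52 .17
```

```text
[0.4793 0.1736 0.0232] [ 28.5  17.  130.8 -56.5  17.3  -3.9] turn [0.004 0.008 0.003] F [-0.9  0.1  1.1] 0.030776842452752657
along -0.030525645413782172 lat -0.00015981369872167985
scene foot [0.5093 0.1699] 165 0.042
scene cap [0.5111 0.1714] 14 0.198
side foot [0.5095 0.1718] 210 0.042
side cap [0.509  0.1696] 57 0.198
```

View pics/sidez4.png

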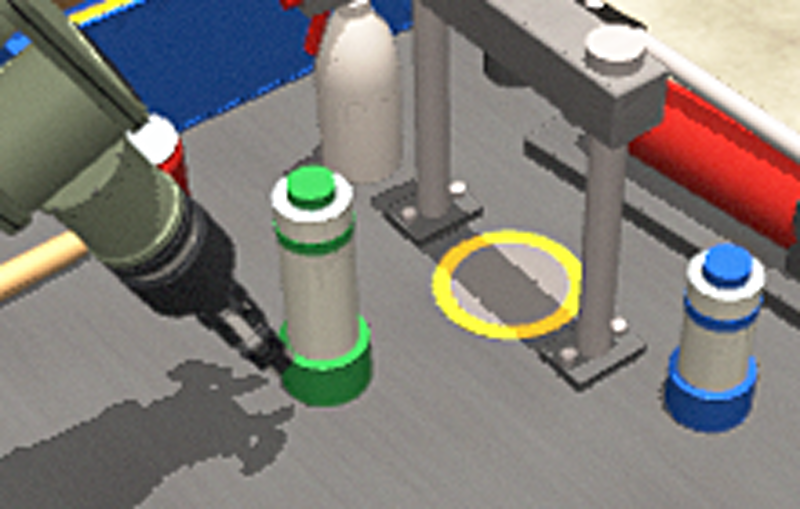

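Run:
```python
from h import *
c,W,k=cam('wrist'); save('wrist4.png',c); np.save('w4.npy',W)
s=sensors.sense(); R=s['eef_rot']; L=(W-s['tool_pos'])@R  # tool coords
# finger pixels: near points
z=L[...,2]; m=np.isfinite(z)&(z<.01)&(abs(L[...,0])<.08)&(abs(L[...,1])<.1)
for lo in np.arange(-.14,.02,.01):
    q=L[m&(z>=lo)&(z<lo+.01)]
    if len(q)>5: print(lo.round(3),len(q),q[:,:2].min(0).round(3),q[:,:2].max(0).round(3))
```

```text
-0.13 1238 [ 0.015 -0.022] [0.018 0.022]
-0.12 10363 [ 0.003 -0.062] [0.018 0.061]
-0.11 8435 [-0.007 -0.059] [0.017 0.058]
-0.1 8879 [-0.014 -0.054] [0.016 0.053]
-0.09 5426 [-0.014 -0.05 ] [0.014 0.05 ]
-0.08 1990 [-0.013 -0.044] [0.013 0.042]
-0.07 1417 [-0.036 -0.029] [0.011 0.029]
-0.06 3319 [-0.043 -0.029] [0.011 0.029]
-0.05 3200 [-0.043 -0.029] [0.011 0.029]
-0.04 1829 [-0.041 -0.024] [0.01  0.022]
-0.03 1661 [-0.029 -0.018] [-0.005  0.017]
-0.02 10305 [-0.022 -0.1  ] [0.08 0.1 ]
-0.01 19512 [-0.014 -0.1  ] [0.076 0.1  ]
0.0 15541 [-0.018 -0.1  ] [0.056 0.1  ]
```

View pics/wrist4.png

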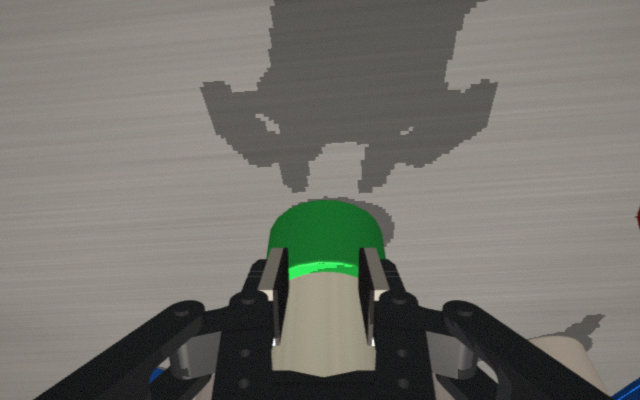

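Run:
```python
from h import *
W=np.load('w4.npy'); s=sensors.sense(); L=(W-s['tool_pos'])@s['eef_rot']
for v in (240,248,252,256,262,270,280,295,310,330,345,360,372,380,395):
    print(v,[(u,(L[v,u]*1000).round(0).tolist()) for u in (258,264,270,276,280,284,288,325)])
```

```text
240 [(258, [-19.0, -42.0, 36.0]), (264, [-19.0, -38.0, 35.0]), (270, [-11.0, -32.0, 17.0]), (276, [-6.0, -26.0, 6.0]), (280, [-5.0, -24.0, 2.0]), (284, [-4.0, -21.0, 1.0]), (288, [-3.0, -19.0, -2.0]), (325, [0.0, 1.0, -9.0])]
248 [(258, [-26.0, -43.0, 39.0]), (264, [-27.0, -39.0, 40.0]), (270, [-13.0, -31.0, 9.0]), (276, [10.0, -20.0, -39.0]), (280, [10.0, -18.0, -40.0]), (284, [10.0, -17.0, -39.0]), (288, [-6.0, -19.0, -6.0]), (325, [-2.0, 1.0, -13.0])]
252 [(258, [-29.0, -43.0, 39.0]), (264, [-30.0, -40.0, 41.0]), (270, [10.0, -22.0, -43.0]), (276, [10.0, -19.0, -44.0]), (280, [10.0, -18.0, -44.0]), (284, [9.0, -16.0, -43.0]), (288, [7.0, -15.0, -37.0]), (325, [-3.0, 1.0, -16.0])]
256 [(258, [-34.0, -44.0, 43.0]), (264, [-34.0, -40.0, 43.0]), (270, [10.0, -21.0, -46.0]), (276, [10.0, -19.0, -47.0]), (280, [10.0, -17.0, -47.0]), (284, [10.0, -16.0, -48.0]), (288, [4.0, -15.0, -36.0]), (325, [-4.0, 1.0, -18.0])]
262 [(258, [6.0, -27.0, -44.0]), (264, [6.0, -25.0, -44.0]), (270, [9.0, -21.0, -51.0]), (276, [10.0, -18.0, -53.0]), (280, [11.0, -17.0, -54.0]), (284, [10.0, -15.0, -52.0])
[... 1735 characters left out ...]
0, -14.0, -115.0]), (264, [15.0, -13.0, -115.0]), (270, [16.0, -11.0, -116.0]), (276, [9.0, -11.0, -107.0]), (280, [9.0, -10.0, -108.0]), (284, [9.0, -9.0, -108.0]), (288, [10.0, -8.0, -108.0]), (325, [-34.0, 1.0, -61.0])]
380 [(258, [17.0, -13.0, -118.0]), (264, [17.0, -12.0, -118.0]), (270, [16.0, -11.0, -117.0]), (276, [10.0, -11.0, -111.0]), (280, [10.0, -10.0, -111.0]), (284, [9.0, -9.0, -110.0]), (288, [9.0, -8.0, -110.0]), (325, [9.0, 0.0, -110.0])]
395 [(258, [17.0, -13.0, -122.0]), (264, [16.0, -12.0, -121.0]), (270, [17.0, -10.0, -122.0]), (276, [11.0, -10.0, -116.0]), (280, [10.0, -9.0, -116.0]), (284, [11.0, -8.0, -117.0]), (288, [10.0, -8.0, -116.0]), (325, [10.0, 0.0, -116.0])]
```

Run:
```python
from h import *
s=sensors.sense(); T=s['tool_pos'];Rz=s['eef_rot']
for n in ('side','scene'):
    c,W,k=cam(n); R,t,f,cx,cy=k
    def pr(P):
        q=R@P+t; return np.array([q[0]/q[2]*f+cx,q[1]/q[2]*f+cy])
    im=c.copy(); im=cv2.resize(im,None,fx=4,fy=4,interpolation=cv2.INTER_CUBIC)
    for z,col in ((0,(255,0,0)),(-.019,(255,0,255)),(-.037,(255,255,0)),(-.073,(0,255,255))):
        for y in (-.0155,.0155):
            a=pr(T+Rz@[0,y,z]); cv2.circle(im,tuple(((a+.5)*4).astype(int).tolist()),4,col,1)
    a=pr(T).astype(int)*4; print(n,a/4)
    save(n+'5.png',im[max(a[1]-300,0):a[1]+200,max(a[0]-400,0):a[0]+400])
```

```text
side [280. 191.]
scene [378. 213.]
```

View pics/side5.png

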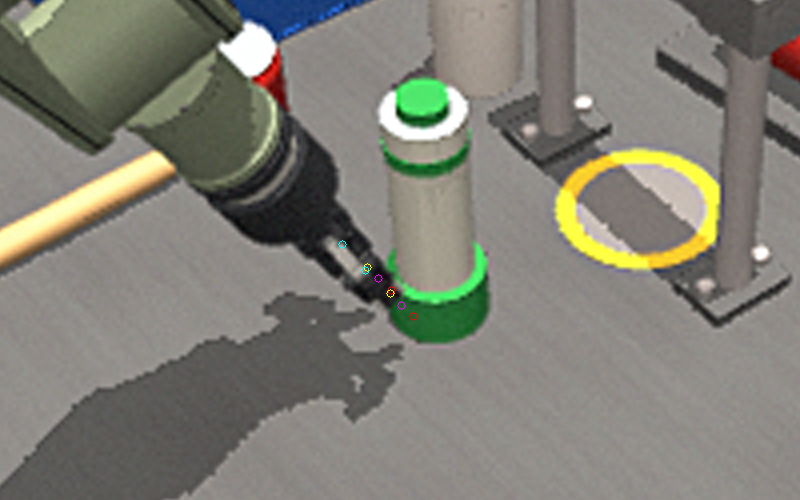

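View pics/scene5.png

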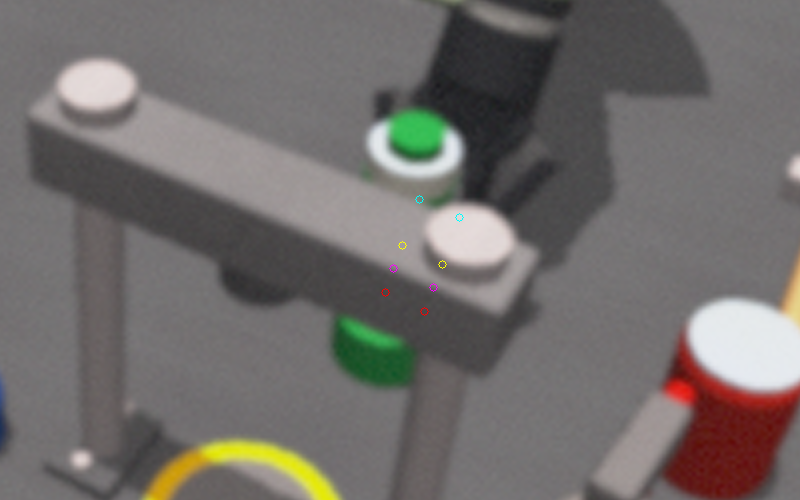

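Both the wrist depth and the side view put the visible fingertips about 37 mm short of the reported TCP. The tips are therefore at about z=0.056, which is sleeve height and above the foot. I'll back off, go lower going by the cameras, and recheck reach.

Run:
```python
from kin import *
p=np.load('p.npy')
cy=np.array([.5097,.171]); d=np.array([.9959,-.0906])
for yaw,tilt in ((-5,26),(-5,22),(-5,18)):
  q=np.array([30,10,130,-40,30,-30])
  A=att(yaw,tilt)
  for L in (.08,.04,-.05,-.15):
    q,e,a=ik(np.r_[cy-L*d,.022]+A[:,2]*.037,A,p,q); print(yaw,tilt,L,q.round(0),round(e*1000,1),round(a,1))
```

```text
-5 26 0.08 [ 31.  20. 136. -77.  15.  20.] 0.5 0.4
-5 26 0.04 [ 28.  22. 132. -73.  14.  13.] 0.0 0.0
-5 26 -0.05 [ 22.  26. 122. -54.  14. -13.] 0.0 0.0
-5 26 -0.15 [ 17.  31. 110. -33.  17. -38.] 0.0 0.0
-5 22 0.08 [ 29.  19. 134. -55.  15.  -3.] 0.0 0.0
-5 22 0.04 [ 26.  21. 129. -48.  15. -14.] 0.0 0.0
-5 22 -0.05 [ 20.  26. 119. -33.  17. -35.] 0.0 0.0
-5 22 -0.15 [ 16.  32. 107. -21.  22. -51.] 0.0 0.0
-5 18 0.08 [ 28.  20. 131. -34.  17. -25.] 0.0 0.0
-5 18 0.04 [ 25.  22. 127. -29.  18. -34.] 0.0 0.0
-5 18 -0.05 [ 19.  26. 117. -20.  22. -48.] 0.0 0.0
-5 18 -0.15 [ 15.  32. 104. -13.  28. -59.] 0.0 0.0
```

apply_moves([
  [[0,0,0],[-0.15,0.013,0],0.36],
  [[0,0,0],[-0.15,0.013,0],0.36],
  [[0,0,0],[0,0,0],0.36],
])

```text
clock: 6.92
tool_pos: [0.4463, 0.1755, 0.0226]
eef_rot: [[-0.893, 0.089, 0.441], [0.078, 0.996, -0.043], [-0.443, -0.004, -0.897]]
wrist_force: [-1.2, -0.7, -0.9]
gripper_width: 0.0304
```

apply_moves([
  [[0.004,0.04,0],[0,0.005,0],0.36],
  [[0.004,0.04,0],[0,0.005,0],0.36],
  [[0,0,0],[0,0,-0.05],0.36],
  [[0,0,0],[0,0,-0.05],0.36],
  [[0,0,0],[0,0,-0.05],0.36],
  [[0,0,0],[0,0,-0.05],0.36],
  [[0,0,0],[0,0,0],0.36],
])

```text
clock: 7.5
tool_pos: [0.449, 0.1771, 0.0025]
eef_rot: [[-0.919, 0.089, 0.384], [0.081, 0.996, -0.037], [-0.386, -0.003, -0.922]]
wrist_force: [0.3, -0.3, -0.5]
gripper_width: 0.0306
```

```bash
cat > tip.py <<'E'
from h import *
import sys
c,W,k=cam('wrist'); save('wrist'+sys.argv[1]+'.png',c); s=sensors.sense(); L=(W-s['tool_pos'])@s['eef_rot']
m=np.isfinite(L[...,0])&(abs(L[...,0])<.013)&(abs(abs(L[...,1])-.019)<.005)&(L[...,2]>-.07)&(L[...,2]<.01)&(c.max(-1)<110)
for sg in (-1,1):
    q=m&(np.sign(L[...,1])==sg)&(abs(L[...,0]-.01)<.002)
    if q.sum()>5:
        i=np.argsort(L[q][:,2])[-5:]; print('tip',(L[q][i]*1000).round(0).tolist(),'world z',W[q][i][:,2].round(3))
E
python3 st.py; python3 tip.py 6
```

```text
[0.449  0.1771 0.0025] [ 29.5  17.9 132.5 -50.8  16.6  -8. ] turn [-0.003 -0.073  0.003] F [ 0.3 -0.3 -0.5] 0.030563935029628408
along -0.061017992869308695 lat 0.0005630912469258175
tip [[10.0, -15.0, -0.0], [10.0, -19.0, 0.0], [8.0, -15.0, 0.0], [8.0, -18.0, 0.0], [10.0, -15.0, 1.0]] world z [-0.001 -0.001 -0.    -0.    -0.001]
tip [[9.0, 23.0, -0.0], [10.0, 22.0, -0.0], [9.0, 19.0, 0.0], [8.0, 19.0, 0.0], [9.0, 22.0, 0.0]] world z [-0.    -0.001 -0.001 -0.001 -0.001]
```

View pics/wrist6.png

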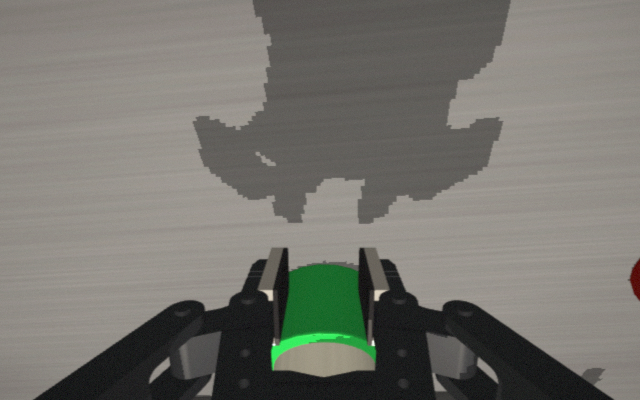

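No contact at reported z=0.0025, which confirms the offset: the tips are really at about 0.037. Go 15 mm lower, watching the force.

apply_moves([
  [[0,0,0],[0,0,-0.04],0.36],
  [[0,0,0],[0,0,-0.04],0.36],
  [[0,0,0],[0,0,-0.04],0.36],
  [[0,0,0],[0,0,-0.03],0.36],
  [[0,0,0],[0,0,0],0.36],
])

```text
clock: 7.97
tool_pos: [0.4492, 0.1773, -0.0119]
eef_rot: [[-0.918, 0.089, 0.385], [0.082, 0.996, -0.036], [-0.387, -0.002, -0.922]]
wrist_force: [0.1, 0.3, 0.9]
gripper_width: 0.0307
```

```bash
python3 st.py
python3 - <<'E'
from h import *
c,W,k=cam('wrist'); save('wrist7.png',c); s=sensors.sense(); L=(W-s['tool_pos'])@s['eef_rot']
for u in (278,282,368,372):
    print(u,[(v,(L[v,u]*1000).round(0).tolist(),W[v,u,2].round(3)) for v in range(236,268,4)])
c,W,k=cam('side'); save('side7.png',cv2.resize(c[130:230,200:350],(800,533),interpolation=cv2.INTER_CUBIC))
E
```

```text
[ 0.4492  0.1773 -0.0119] [ 29.5  19.8 133.4 -58.9  15.    0.5] turn [-0.004 -0.072  0.003] F [0.1 0.3 0.9] 0.030693790381012654
along -0.06086813234043558 lat 0.0008030546067620235
278 [(236, [5.0, -23.0, -14.0], np.float64(-0.001)), (240, [3.0, -23.0, -13.0], np.float64(-0.001)), (244, [0.0, -23.0, -13.0], np.float64(0.0)), (248, [10.0, -19.0, -39.0], np.float64(0.021)), (252, [11.0, -19.0, -44.0], np.float64(0.025)), (256, [11.0, -18.0, -48.0], np.float64(0.028)), (260, [11.0, -18.0, -52.0], np.float64(0.032)), (264, [11.0, -17.0, -55.0], np.float64(0.035))]
282 [(236, [6.0, -20.0, -16.0], np.float64(0.001)), (240, [3.0, -21.0, -14.0], np.float64(0.0)), (244, [0.0, -21.0, -13.0], np.float64(0.0)), (248, [10.0, -18.0, -39.0], np.float64(0.02)), (252, [11.0, -17.0, -44.0], np.float64(0.025)), (256, [10.0, -17.0, -47.0], np.float64(0.028)), (260, [11.0, -16.0, -51.0], np.float64(0.032)), (264, [11.0, -16.0, -55.0], np.float64(0.035))]
368 [(236, [6.0, 22.0, -15.0], np.float64(0.0)), (240, [3.0, 22.0, -15.0], np.float64(0.001)), (244, [-0.0, 22.0, -12.0], np.float64(-0.001)), (248, [10.0, 19.0, -39.0], np.float64(0.021)), (252, [11.0, 18.0, -44.0], np.float64(0.025)), (256, [11.0, 18.0, -48.0], np.float64(0.028)), (260, [10.0, 17.0, -51.0], np.float64(0.031)), (264, [11.0, 17.0, -54.0], np.float64(0.034))]
372 [(236, [5.0, 24.0, -15.0], np.float64(-0.0)), (240, [3.0, 24.0, -14.0], np.float64(-0.0)), (244, [0.0, 24.0, -13.0], np.float64(0.0)), (248, [10.0, 20.0, -39.0], np.float64(0.02)), (252, [11.0, 20.0, -44.0], np.float64(0.025)), (256, [10.0, 19.0, -47.0], np.float64(0.028)), (260, [10.0, 19.0, -51.0], np.float64(0.031)), (264, [11.0, 18.0, -55.0], np.float64(0.035))]
```

View pics/side7.png

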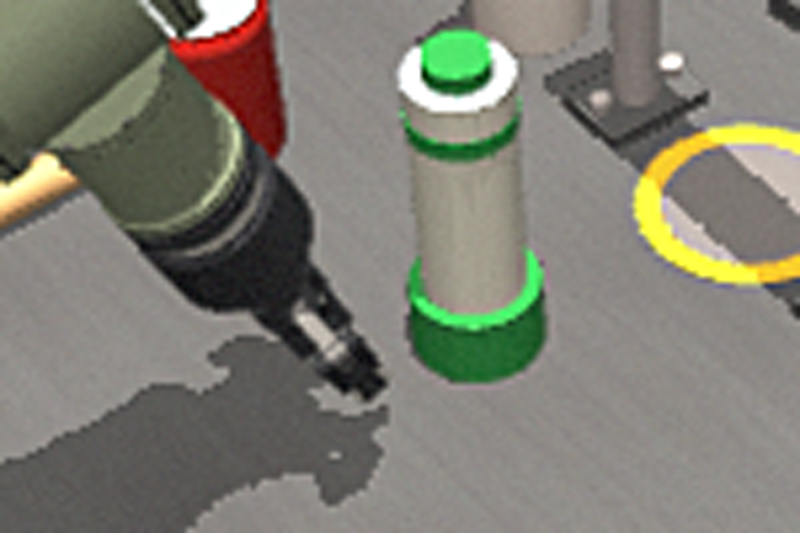

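View pics/wrist7.png

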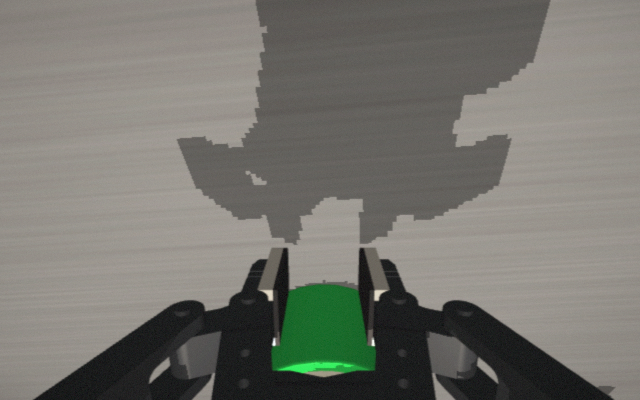

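apply_moves([
  [[0,0,0],[0.04,-0.004,-0.03],0.36],
  [[0,0,0],[0.04,-0.004,-0.02],0.36],
  [[0,0,0],[0.04,-0.004,0],0.36],
  [[0,0,0],[0.04,-0.004,0],0.36],
  [[0,0,0],[0.04,-0.004,0],0.36],
  [[0,0,0],[0.04,-0.004,0],0.36],
  [[0,0,0],[0.04,-0.004,0],0.36],
  [[0,0,0],[0.03,-0.003,0],0.36],
  [[0,0,0],[0.03,-0.003,0],0.36],
  [[0,0,0],[0.03,-0.003,0],0.36],
  [[0,0,0],[0.03,-0.003,0],0.36],
  [[0,0,0],[0.03,-0.003,0],0.36],
  [[0,0,0],[0.03,-0.003,0],0.36],
])

```text
clock: 9.15
tool_pos: [0.4938, 0.1723, -0.0172]
eef_rot: [[-0.919, 0.09, 0.384], [0.082, 0.996, -0.037], [-0.386, -0.002, -0.923]]
wrist_force: [-4.8, 0.5, 4.0]
gripper_width: 0.031
```

```bash
python3 st.py; python3 look.py 8 .52 .17
```

```text
[ 0.4938  0.1723 -0.0172] [ 25.7  22.5 129.  -53.   14.5  -9.1] turn [-0.004 -0.074  0.003] F [-4.8  0.5  4. ] 0.03100387240611321
along -0.01598766190025617 lat -0.00016482979260322908
scene foot [0.5197 0.168 ] 179 0.042
scene cap [0.5211 0.1697] 13 0.198
side foot [0.5202 0.1695] 177 0.042
side cap [0.5189 0.169 ] 51 0.198
```

View pics/sidez8.png

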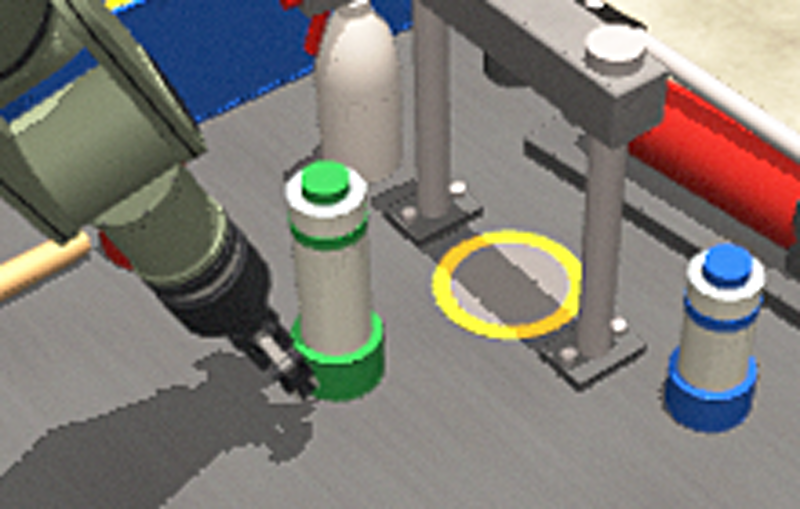

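Contact is on the foot at about 5 N. The cylinder is sliding upright and tracking straight, so I'll continue.

apply_moves([
  [[0,0,0],[0.04,-0.0035,0],0.36],
  [[0,0,0],[0.04,-0.0035,0],0.36],
  [[0,0,0],[0.04,-0.0035,0],0.36],
  [[0,0,0],[0.04,-0.0035,0],0.36],
  [[0,0,0],[0.04,-0.0035,0],0.36],
  [[0,0,0],[0.04,-0.0035,0],0.36],
  [[0,0,0],[0.04,-0.0035,0],0.36],
  [[0,0,0],[0.04,-0.0035,0],0.36],
  [[0,0,0],[0.04,-0.0035,0],0.36],
  [[0,0,0],[0.04,-0.0035,0],0.36],
  [[0,0,0],[0.04,-0.0035,0],0.36],
  [[0,0,0],[0.04,-0.0035,0],0.36],
  [[0,0,0],[0.04,-0.0035,0],0.36],
  [[0,0,0],[0.04,-0.0035,0],0.36],
  [[0,0,0],[0.04,-0.0035,0],0.36],
  [[0,0,0],[0.04,-0.0035,0],0.36],
])

```text
clock: 10.58
tool_pos: [0.5578, 0.1664, -0.0173]
eef_rot: [[-0.919, 0.09, 0.383], [0.082, 0.996, -0.038], [-0.385, -0.003, -0.923]]
wrist_force: [-5.5, -0.0, 3.2]
gripper_width: 0.0308
```

```bash
python3 st.py; python3 look.py 9 .59 .165
```

```text
[ 0.5578  0.1664 -0.0173] [ 21.6  25.6 121.9 -40.4  15.8 -25.8] turn [-0.003 -0.074  0.004] F [-5.5 -0.   3.2] 0.030776584085328608
along 0.04829649734717694 lat -0.00019760135683922055
scene foot [0.5838 0.1621] 210 0.042
scene cap 0
side foot [0.5848 0.1635] 161 0.042
side cap [0.5837 0.1627] 48 0.198
```

View pics/sidez9.png

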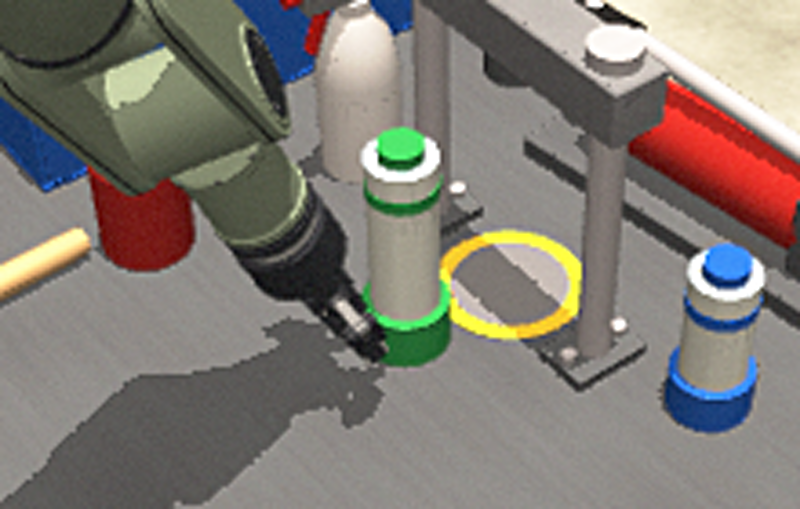

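apply_moves([
  [[0,0,0],[0.04,-0.003,0],0.36],
  [[0,0,0],[0.04,-0.003,0],0.36],
  [[0,0,0],[0.04,-0.003,0],0.36],
  [[0,0,0],[0.04,-0.003,0],0.36],
  [[0,0,0],[0.04,-0.003,0],0.36],
  [[0,0,0],[0.04,-0.003,0],0.36],
  [[0,0,0],[0.04,-0.003,0],0.36],
  [[0,0,0],[0.04,-0.003,0],0.36],
  [[0,0,0],[0.04,-0.003,0],0.36],
  [[0,0,0],[0.04,-0.003,0],0.36],
  [[0,0,0],[0.04,-0.003,0],0.36],
  [[0,0,0],[0.04,-0.003,0],0.36],
  [[0,0,0],[0.04,-0.003,0],0.36],
  [[0,0,0],[0.04,-0.003,0],0.36],
  [[0,0,0],[0.04,-0.003,0],0.36],
  [[0,0,0],[0.04,-0.003,0],0.36],
  [[0,0,0],[0.04,-0.003,0],0.36],
  [[0,0,0],[0.04,-0.003,0],0.36],
  [[0,0,0],[0.04,-0.003,0],0.36],
])

```text
clock: 12.27
tool_pos: [0.6337, 0.1609, -0.0173]
eef_rot: [[-0.919, 0.09, 0.383], [0.082, 0.996, -0.037], [-0.385, -0.003, -0.923]]
wrist_force: [-5.2, 0.1, 3.0]
gripper_width: 0.0305
```

```bash
python3 st.py; python3 look.py 10 .665 .157
```

```text
[ 0.6337  0.1609 -0.0173] [ 18.   29.7 112.7 -28.5  18.9 -41.3] turn [-0.003 -0.075  0.004] F [-5.2  0.1  3. ] 0.030518755786172313
along 0.12443848004863248 lat 0.0011884787167963636
scene foot [0.6597 0.1565] 212 0.042
scene cap 1
side foot [0.6605 0.1581] 152 0.042
side cap [0.6603 0.1556] 53 0.198
```

View pics/sidez10.png

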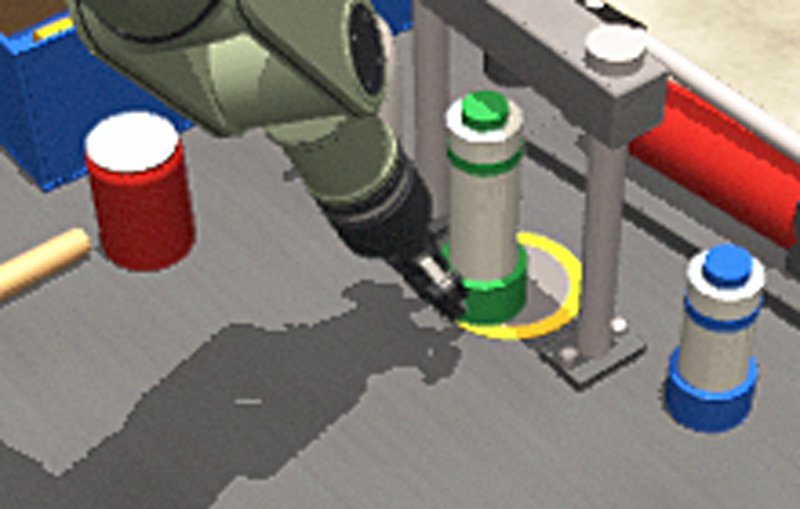

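View pics/scenez10.png

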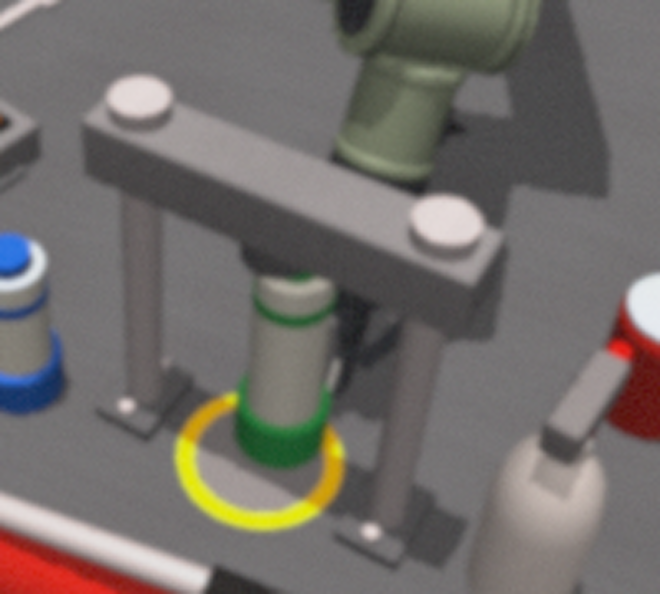

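apply_moves([
  [[0,0,0],[0.04,-0.003,0],0.36],
  [[0,0,0],[0.04,-0.003,0],0.36],
  [[0,0,0],[0.04,-0.003,0],0.36],
  [[0,0,0],[0.04,-0.003,0],0.36],
  [[0,0,0],[0.04,-0.003,0],0.36],
  [[0,0,0],[0.02,-0.001,0],0.36],
  [[0,0,0],[0.02,-0.001,0],0.36],
  [[0,0,0],[0.02,-0.001,0],0.36],
  [[0,0,0],[0.015,0,0],0.36],
  [[0,0,0],[0.01,0,0],0.36],
  [[0,0,0],[0,0,0],0.36],
  [[0,0,0],[0,0,0],0.36],
])

```text
clock: 13.37
tool_pos: [0.6632, 0.1594, -0.0171]
eef_rot: [[-0.919, 0.09, 0.385], [0.082, 0.996, -0.037], [-0.387, -0.002, -0.922]]
wrist_force: [-3.3, -0.2, 0.6]
gripper_width: 0.0307
```

```bash
python3 st.py; python3 look.py 11 .688 .155
```

```text
[ 0.6632  0.1594 -0.0171] [ 16.9  31.3 109.  -25.1  20.3 -45.8] turn [-0.004 -0.072  0.003] F [-3.3 -0.2  0.6] 0.030661930170176887
along 0.1538731912906864 lat 0.0023613943483622025
scene foot [0.6892 0.155 ] 199 0.042
scene cap [0.6916 0.1561] 18 0.198
side foot [0.6883 0.1565] 145 0.042
side cap [0.6882 0.1547] 38 0.198
```

View pics/sidez11.png

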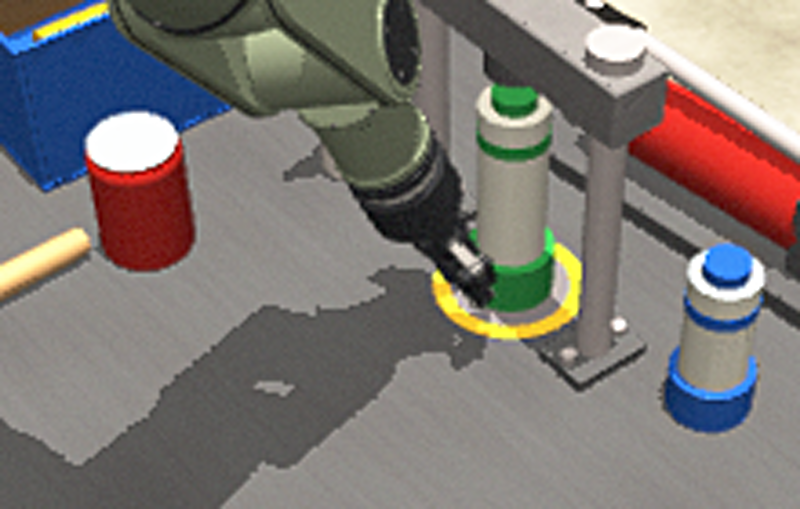

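View pics/scenez11.png

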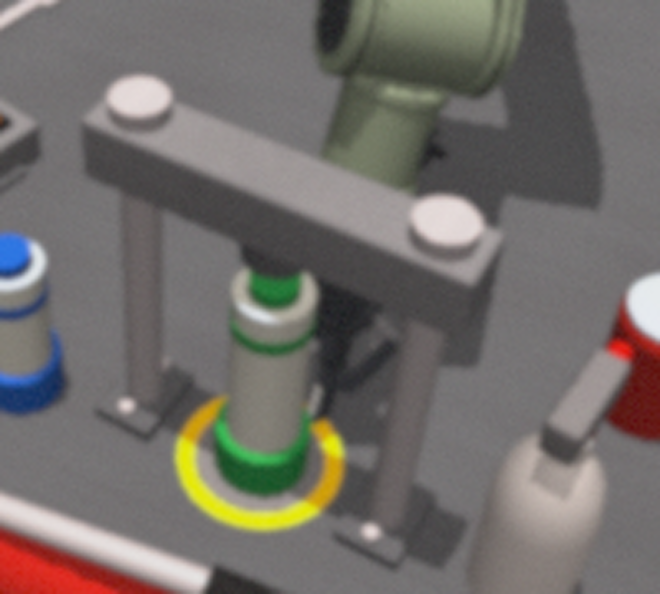

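The foot is at (0.689, 0.1555) against the seat at (0.688, 0.155), upright. Back straight off, then lift.

apply_moves([
  [[0,0,0],[-0.03,0.003,0],0.36],
  [[0,0,0],[-0.06,0.005,0],0.36],
  [[0,0,0],[-0.1,0.009,0],0.36],
  [[0,0,0],[-0.2,0.018,0],0.36],
  [[0,0,0],[-0.2,0.018,0],0.36],
  [[0,0,0],[-0.2,0.018,0],0.36],
  [[0,0,0],[-0.2,0.018,0],0.36],
  [[0,0,0],[0,0,0.2],0.36],
  [[0,0,0],[0,0,0.3],0],
  [[0,0,0],[0,0,0.3],0],
  [[0.007,0.08,0],[0,0,0.3],0],
  [[0.007,0.08,0],[0,0,0.3],0],
  [[0.007,0.08,0],[0,0,0.3],0],
  [[0.007,0.08,0],[0,0,0.3],0],
  [[0.007,0.08,0],[0,0,0.3],0],
  [[0.009,0.1,0],[0,0,0],0],
  [[0,0,0],[0,0,0],0],
])

```text
clock: 14.88
tool_pos: [0.5691, 0.1685, 0.2157]
eef_rot: [[-0.996, 0.09, 0.011], [0.09, 0.996, -0.001], [-0.011, -0.0, -1.0]]
wrist_force: [-0.2, -0.6, 0.0]
gripper_width: 0.0001
```

```bash
python3 st.py; python3 look.py 12 .688 .155; python3 -c "
from h import *
c,W,k=cam('wrist'); save('wrist12.png',c); s=sensors.sense(); print(s['eef_rot'].round(3).tolist()); L=(W-s['tool_pos'])@s['eef_rot']
for u in (312,318,324,330,336): print(u,[(v,(L[v,u]*1000).round(0).tolist()) for v in range(200,300,8)])
"
```

```text
[0.5691 0.1685 0.2157] [ 15.5  19.   85.7  -0.2  74.7 -69.2] turn [-0.05  -0.562  0.004] F [-0.2 -0.6  0. ] 5.904331508307714e-05
along 0.05933662521302998 lat 0.002917139059692227
scene foot [0.6892 0.1549] 205 0.042
scene cap [0.6911 0.1561] 18 0.198
side foot [0.6893 0.1561] 198 0.042
side cap [0.6885 0.1544] 39 0.198
[[-0.996, 0.089, 0.002], [0.089, 0.996, -0.004], [-0.003, -0.003, -1.0]]
312 [(200, [-48.0, -13.0, 212.0]), (208, [-57.0, -13.0, 211.0]), (216, [-67.0, -13.0, 212.0]), (224, [-77.0, -13.0, 211.0]), (232, [-87.0, -13.0, 210.0]), (240, [-94.0, -13.0, 205.0]), (248, [9.0, -5.0, -41.0]), (256, [9.0, -5.0, -49.0]), (264, [10.0, -4.0, -56.0]), (272, [9.0, -4.0, -61.0]), (280, [9.0, -4.0, -67.0]), (288, [8.0, -4.0, -71.0]), (296, [10.0, -4.0, -78.0])]
318 [(200, [-48.0, -6.0, 213.0]), (208, [-57.0, -6.0, 211.0]), (216, [-67.0, -6.0, 210.0]), (224, [-77.0, -6.0, 212.0]), (232, [-87.0, -6.0, 213.0]), (240, [-92.0, -6.0, 200.0]), (248, [9.0, -2.0, -40.0]), (256, [10.0, -2.0, -49.0]), (264, [9.0, -2.0, -55.0]), (272, [9.0, -2.0, -61.0]), (280, [9.0, -2.0, -67.0]), (288, [9.0, -
[... 414 characters left out ...]
, 8.0, 212.0]), (208, [-57.0, 8.0, 212.0]), (216, [-67.0, 8.0, 211.0]), (224, [-78.0, 8.0, 213.0]), (232, [-87.0, 8.0, 211.0]), (240, [-92.0, 8.0, 200.0]), (248, [9.0, 3.0, -40.0]), (256, [9.0, 3.0, -48.0]), (264, [9.0, 2.0, -55.0]), (272, [8.0, 2.0, -60.0]), (280, [9.0, 2.0, -66.0]), (288, [9.0, 2.0, -72.0]), (296, [7.0, 2.0, -73.0])]
336 [(200, [-48.0, 15.0, 213.0]), (208, [-58.0, 15.0, 213.0]), (216, [-67.0, 15.0, 212.0]), (224, [-77.0, 15.0, 212.0]), (232, [-87.0, 15.0, 211.0]), (240, [-94.0, 15.0, 204.0]), (248, [9.0, 5.0, -41.0]), (256, [9.0, 5.0, -48.0]), (264, [9.0, 5.0, -55.0]), (272, [9.0, 5.0, -61.0]), (280, [9.0, 4.0, -67.0]), (288, [10.0, 4.0, -73.0]), (296, [11.0, 4.0, -79.0])]
```

View pics/wrist12.png

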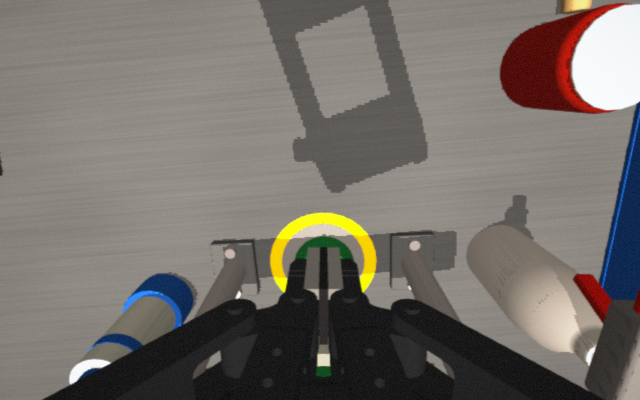

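Fingers shut, the visible tips still sit about 39 mm behind the reported TCP. I'll move over the green key.

apply_moves([
  [[0,0,0],[-0.02,-0.15,0],0],
  [[0,0,0],[-0.043,-0.3,0],0],
  [[0,0,0],[-0.043,-0.3,0],0],
  [[0,0,0],[-0.043,-0.3,0],0],
  [[0,0,0],[-0.043,-0.3,0],0],
  [[0,0,0],[-0.043,-0.3,0],0],
  [[0,0,0],[-0.043,-0.3,0],0],
  [[0,0,0],[-0.043,-0.3,0],0],
  [[0,0,0],[-0.043,-0.3,0],0],
  [[0,0,0],[-0.043,-0.3,0],0],
  [[0,0,0],[-0.043,-0.3,0],0],
  [[0,0,0],[-0.043,-0.3,0],0],
  [[0,0,0],[-0.043,-0.3,0],0],
  [[0,0,0],[-0.043,-0.3,0],0],
  [[0,0,0],[-0.043,-0.3,0],0],
  [[0,0,0],[-0.043,-0.3,0],0],
  [[0,0,0],[-0.043,-0.3,0],0],
  [[0,0,0],[-0.04,-0.3,0],0],
  [[0,0,0],[-0.02,-0.13,0],0],
  [[0,0,0],[0,0,0],0],
])

```text
clock: 16.7
tool_pos: [0.4858, -0.3716, 0.2122]
eef_rot: [[-0.996, 0.092, 0.002], [0.092, 0.996, -0.003], [-0.002, -0.003, -1.0]]
wrist_force: [0.4, 1.7, -0.8]
gripper_width: -0.0002
```

```bash
cat > key.py <<'E'
from m import *
import sys
s=sensors.sense(); print(s['clock'],s['tool_pos'].round(4),s['eef_rot'][:,2].round(3),s['joints'].round(0),s['wrist_force'].round(1))
for n in ['scene','side','wrist']:
    c,W,k=cam(n); save(n+sys.argv[1]+'.png',c)
    if n=='side': save('sidek'+sys.argv[1]+'.png',cv2.resize(c[200:380,330:510],(600,600),interpolation=cv2.INTER_CUBIC))
    m=masks(c)
    for kk,b in dict(green=(-.42,-.335),blue=(-.345,-.27),orange=(-.28,-.2)).items():
        q=m[kk]&np.isfinite(W[...,0])&(W[...,0]>.45)&(W[...,0]<.56)&(W[...,1]>b[0])&(W[...,1]<b[1])&(W[...,2]<.08)
        p=W[q]
        if len(p)<20: print(n,kk,len(p)); continue
        zt=np.percentile(p[:,2],90); p=p[p[:,2]>zt-.005]; r=cv2.minAreaRect(p[:,:2].astype(np.float32)); print(n,kk,np.round(r[0],4),np.round(r[1],3),round(r[2]),'z',np.median(p[:,2]).round(4))
E
python3 key.py 13
```

```text
16.7 [ 0.4858 -0.3716  0.2122] [ 0.002 -0.003 -1.   ] [ -38.   21.   83.   -0.   76. -123.] [ 0.4  1.7 -0.8]
scene green [ 0.4949 -0.369 ] [0.043 0.041] 80 z 0.063
scene blue [ 0.5077 -0.306 ] [0.044 0.043] 75 z 0.063
scene orange [ 0.5196 -0.2428] [0.059 0.053] 76 z 0.0526
side green [ 0.4887 -0.3707] [0.045 0.044] 79 z 0.061
side blue [ 0.5022 -0.3076] [0.044 0.043] 78 z 0.0613
side orange [ 0.5173 -0.2433] [0.046 0.046] 79 z 0.0496
wrist green [ 0.4918 -0.3695] [0.044 0.044] 78 z 0.0618
wrist blue [ 0.5055 -0.306 ] [0.044 0.044] 78 z 0.0618
wrist orange [ 0.5195 -0.2425] [0.048 0.047] 78 z 0.0493
```

View pics/wrist13.png

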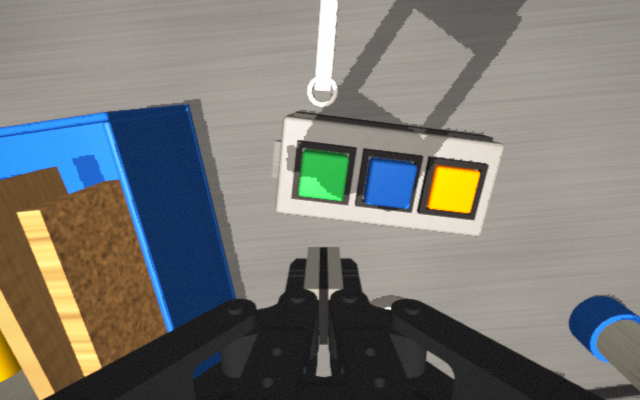

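View pics/side13.png

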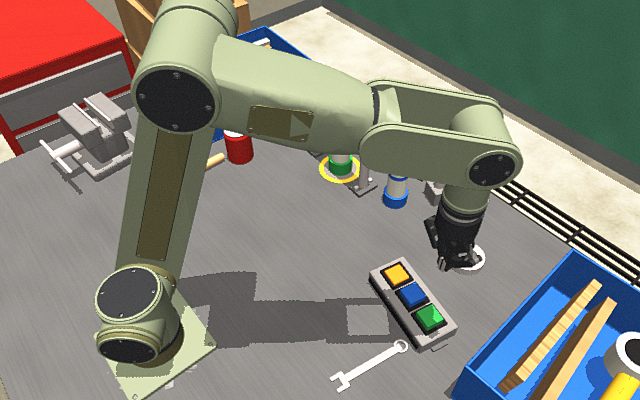

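apply_moves([
  [[0,0,0],[0.03,0.01,-0.18],0],
  [[0,0,0],[0.03,0.01,-0.18],0],
  [[0,0,0],[0,0,-0.18],0],
  [[0,0,0],[0,0,-0.18],0],
  [[0,0,0],[0,0,-0.18],0],
  [[0,0,0],[0,0,-0.18],0],
  [[0,0,0],[0,0,-0.18],0],
  [[0,0,0],[0,0,-0.18],0],
  [[0,0,0],[0,0,-0.1],0],
  [[0,0,0],[0,0,-0.1],0],
  [[0,0,0],[0,0,0],0],
])

```text
clock: 17.77
tool_pos: [0.493, -0.3658, 0.0476]
eef_rot: [[-0.996, 0.088, 0.001], [0.088, 0.996, -0.0], [-0.001, -0.0, -1.0]]
wrist_force: [-0.3, 0.4, -0.9]
gripper_width: -0.0
```

```bash
python3 key.py 14
```

```text
17.7667 [ 0.493  -0.3658  0.0476] [ 0.001 -0.    -1.   ] [ -38.   29.   96.    0.   55. -123.] [-0.3  0.4 -0.9]
scene green [ 0.4952 -0.3662] [0.038 0.042] 78 z 0.0631
scene blue [ 0.5067 -0.3074] [0.046 0.043] 75 z 0.063
scene orange [ 0.5199 -0.2443] [0.057 0.051] 87 z 0.0526
side green [ 0.4889 -0.3707] [0.044 0.044] 77 z 0.0611
side blue [ 0.502  -0.3076] [0.044 0.044] 78 z 0.0613
side orange [ 0.5174 -0.2423] [0.046 0.046] 77 z 0.0503
wrist green [ 0.4909 -0.3695] [0.044 0.044] 78 z 0.0617
wrist blue [ 0.5047 -0.3063] [0.044 0.044] 78 z 0.0618
wrist orange [ 0.5194 -0.2419] [0.049 0.047] 78 z 0.0498
```

View pics/wrist14.png

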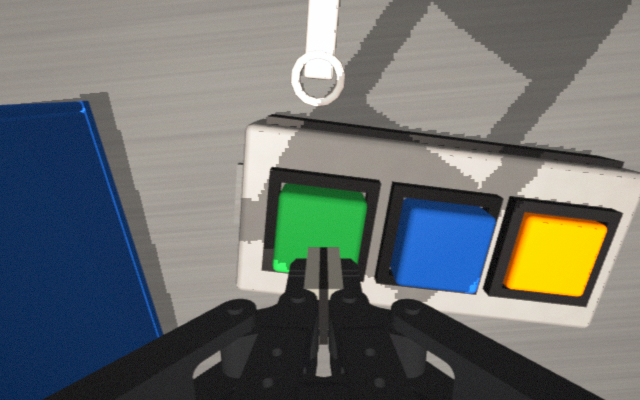

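View pics/sidek14.png

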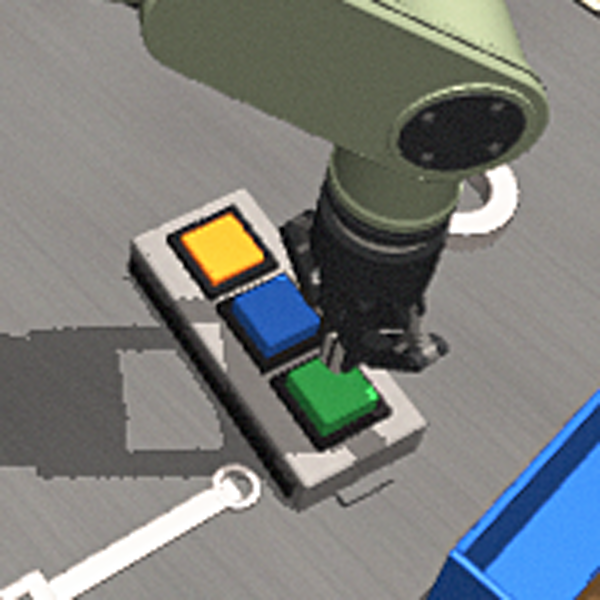

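apply_moves([
  [[0,0,0],[-0.015,-0.035,-0.06],0],
  [[0,0,0],[0,0,-0.06],0],
  [[0,0,0],[0,0,-0.06],0],
  [[0,0,0],[0,0,-0.03],0],
  [[0,0,0],[0,0,-0.03],0],
  [[0,0,0],[0,0,0],0],
])

```text
clock: 18.42
tool_pos: [0.4918, -0.3708, 0.0246]
eef_rot: [[-0.996, 0.089, 0.002], [0.089, 0.996, -0.002], [-0.002, -0.002, -1.0]]
wrist_force: [-0.2, 0.5, -0.4]
gripper_width: 0.0002
```

```bash
python3 key.py 15
```

```text
18.4167 [ 0.4918 -0.3708  0.0246] [ 0.002 -0.002 -1.   ] [ -38.   30.   97.   -0.   52. -123.] [-0.2  0.5 -0.4]
scene green [ 0.4954 -0.3676] [0.037 0.041] 78 z 0.0601
scene blue [ 0.5062 -0.3081] [0.046 0.042] 76 z 0.0629
scene orange [ 0.5196 -0.2433] [0.046 0.043] 76 z 0.0559
side green [ 0.4869 -0.37  ] [0.045 0.042] 78 z 0.0585
side blue [ 0.4995 -0.3068] [0.046 0.038] 72 z 0.0612
side orange [ 0.5162 -0.2427] [0.047 0.045] 79 z 0.0526
wrist green [ 0.4904 -0.3693] [0.044 0.043] 78 z 0.0589
wrist blue [ 0.5047 -0.3064] [0.044 0.044] 78 z 0.0618
wrist orange [ 0.5179 -0.2434] [0.047 0.045] 78 z 0.0525
```

View pics/wrist15.png

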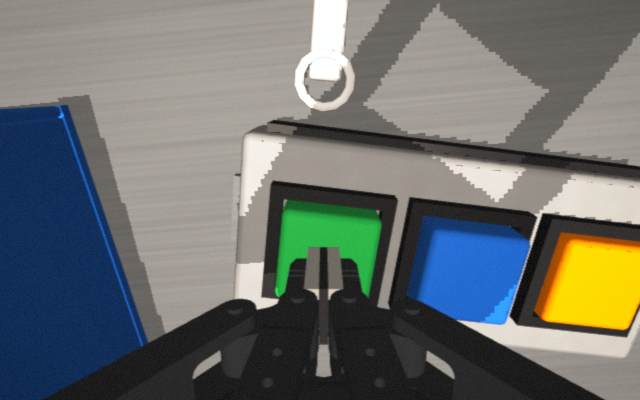

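Green has gone from 0.0618 to 0.0589 and orange is rising. Continue in small steps to the stop.

apply_moves([
  [[0,0,0],[0,0,-0.02],0],
  [[0,0,0],[0,0,-0.02],0],
  [[0,0,0],[0,0,-0.02],0],
  [[0,0,0],[0,0,-0.015],0],
  [[0,0,0],[0,0,0],0],
])

```text
clock: 18.98
tool_pos: [0.4925, -0.3712, 0.0176]
eef_rot: [[-0.996, 0.089, 0.004], [0.089, 0.996, -0.003], [-0.004, -0.003, -1.0]]
wrist_force: [-0.2, -0.0, 0.5]
gripper_width: -0.0002
```

```bash
python3 key.py 16
```

```text
18.9833 [ 0.4925 -0.3712  0.0176] [ 0.004 -0.003 -1.   ] [ -38.   31.   97.    0.   52. -123.] [-0.2 -0.   0.5]
scene green [ 0.4937 -0.3642] [0.043 0.048] 76 z 0.0532
scene blue [ 0.5063 -0.3079] [0.047 0.041] 77 z 0.0627
scene orange [ 0.5197 -0.243 ] [0.045 0.044] 78 z 0.0623
side green [ 0.488  -0.3712] [0.044 0.043] 77 z 0.0519
side blue [ 0.501  -0.3058] [0.045 0.042] 85 z 0.0611
side orange [ 0.5159 -0.2435] [0.045 0.044] 77 z 0.0592
wrist green [ 0.4902 -0.3693] [0.044 0.044] 78 z 0.0522
wrist blue [ 0.5047 -0.3063] [0.045 0.044] 78 z 0.0618
wrist orange [ 0.5177 -0.2466] [0.038 0.044] 78 z 0.059
```

apply_moves([
  [[0,0,0],[0,0,-0.01],0],
  [[0,0,0],[0,0,-0.005],0],
  [[0,0,0],[0,0,0],0],
])

```text
clock: 19.38
tool_pos: [0.4923, -0.371, 0.017]
eef_rot: [[-0.996, 0.089, 0.004], [0.089, 0.996, -0.003], [-0.004, -0.002, -1.0]]
wrist_force: [-1.0, 0.3, 5.8]
gripper_width: -0.0002
```

```bash
python3 key.py 17
```

```text
19.3833 [ 0.4923 -0.371   0.017 ] [ 0.004 -0.003 -1.   ] [ -38.   31.   97.   -0.   51. -123.] [-1.   0.3  5.8]
scene green [ 0.4938 -0.3668] [0.043 0.046] 71 z 0.0523
scene blue [ 0.5067 -0.3062] [0.044 0.042] 80 z 0.0629
scene orange [ 0.5191 -0.245 ] [0.047 0.045] 79 z 0.0632
side green [ 0.4877 -0.3704] [0.044 0.042] 79 z 0.0511
side blue [ 0.5024 -0.3065] [0.045 0.044] 81 z 0.0612
side orange [ 0.5162 -0.244 ] [0.045 0.045] 78 z 0.0599
wrist green [ 0.4902 -0.3692] [0.044 0.044] 78 z 0.0517
wrist blue [ 0.5046 -0.3061] [0.045 0.044] 78 z 0.0618
wrist orange [ 0.5179 -0.2466] [0.038 0.045] 78 z 0.0596
```

apply_moves([
  [[0,0,0],[0,0,-0.01],0],
  [[0,0,0],[0,0,0],0],
  [[0,0,0],[0,0,0],0],
])

```text
clock: 19.78
tool_pos: [0.4923, -0.3711, 0.017]
eef_rot: [[-0.996, 0.089, 0.004], [0.089, 0.996, -0.003], [-0.004, -0.003, -1.0]]
wrist_force: [-1.7, 0.9, 11.1]
gripper_width: 0.0001
```

apply_moves([
  [[0,0,0],[0,0,-0.01],0],
  [[0,0,0],[0,0,0],0],
  [[0,0,0],[0,0,0],0],
])

```text
clock: 20.03
tool_pos: [0.4924, -0.3712, 0.0169]
eef_rot: [[-0.996, 0.089, 0.004], [0.089, 0.996, -0.003], [-0.005, -0.003, -1.0]]
wrist_force: [-3.5, 2.2, 16.4]
gripper_width: 0.0003
```

The key is against its stop: force rises to 16 N with no further motion. Lift straight off and check everything.

apply_moves([
  [[0,0,0],[0,0,0.04],0],
  [[0,0,0],[0,0,0.1],0],
  [[0,0,0],[0,0,0.2],0],
  [[0,0,0],[0,0,0.3],0],
  [[0,0,0],[0,0,0.3],0],
  [[0,0,0],[0,0,0.3],0],
  [[0,0,0],[0,0,0.3],0],
  [[0,0,0],[0,0,0],0],
  [[0,0,0],[0,0,0],0],
])

```text
clock: 20.78
tool_pos: [0.4929, -0.3716, 0.1704]
eef_rot: [[-0.996, 0.089, 0.006], [0.089, 0.996, -0.005], [-0.007, -0.004, -1.0]]
wrist_force: [0.1, -0.1, -0.1]
gripper_width: -0.0001
```

```bash
python3 key.py 18; python3 look.py 19 .688 .155
```

```text
20.7833 [ 0.4929 -0.3716  0.1704] [ 0.006 -0.005 -1.   ] [ -38.   23.   87.   -0.   70. -123.] [ 0.1 -0.1 -0.1]
scene green [ 0.4952 -0.3687] [0.043 0.045] 77 z 0.0531
scene blue [ 0.5068 -0.3085] [0.044 0.043] 74 z 0.063
scene orange [ 0.5192 -0.243 ] [0.046 0.045] 78 z 0.0628
side green [ 0.489  -0.3702] [0.045 0.045] 78 z 0.0514
side blue [ 0.5021 -0.3074] [0.044 0.045] 76 z 0.0615
side orange [ 0.5172 -0.2443] [0.047 0.046] 77 z 0.0597
wrist green [ 0.4915 -0.3694] [0.044 0.046] 78 z 0.0518
wrist blue [ 0.5053 -0.3061] [0.044 0.044] 78 z 0.0618
wrist orange [ 0.5191 -0.2428] [0.045 0.044] 78 z 0.0599
scene foot [0.6892 0.155 ] 196 0.042
scene cap [0.6907 0.1561] 18 0.198
side foot [0.689  0.1562] 130 0.037
side cap 0
```

View pics/scene18.png

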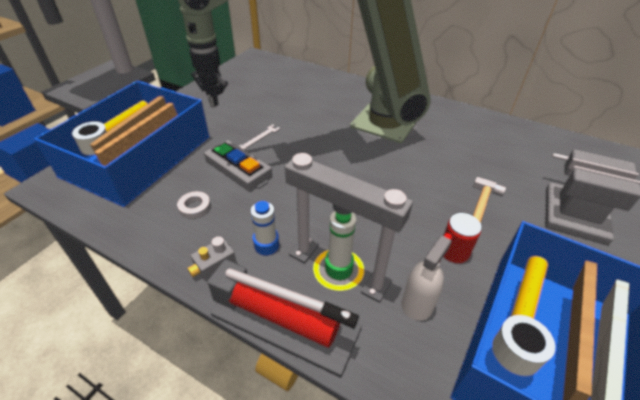

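View pics/wrist18.png

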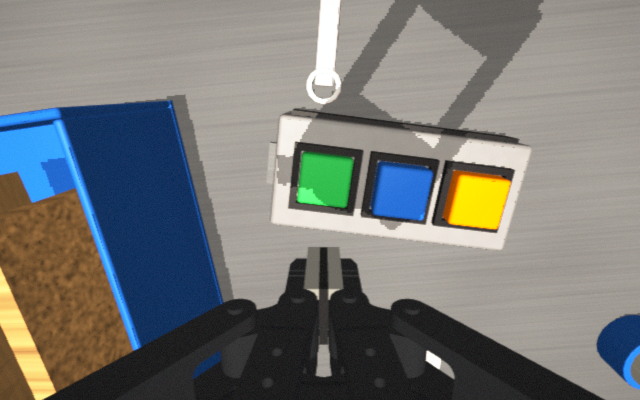

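The scene view shows the cylinder upright inside the ring at (340,265). The wrist view shows green low at (325,180), orange raised at (477,200) and blue unchanged. Handing in.

```bash
python3 -c "
from rig import bot; print(bot.finish_job())"
```

```text
the job is handed in; nothing more can be done
None
```

I slid the cylinder into the frame by its green foot, pressed the green key to its stop, and handed the job in at about 21 s of the 54 s allowed.

- **Cylinder:** it stands upright with its foot centred at about (0.689, 0.156). I measured the ring centre at about (0.688, 0.155), so the foot sits well inside the ring. Push forces sampled along the way were about 5 N. The pushing part of the fingers met the foot at about 25 mm up, and no picture showed the gripper touching the sleeve.
- **Keys:** green reads 51.8 mm and stayed down after I lifted off. On the stop, the force rose to 16 N with no further travel. Orange rose from about 49.5 mm to 59.9 mm. That final height is about 2 mm under the nominal 62 mm, but its starting height read low by the same amount, so the travel is the full 10 mm. Blue stayed at 61.8 mm throughout.
- **Bystanders:** none look moved in the final scene picture. I checked this by eye and did not re-measure them.

**Fingertip mismatch:** the reported TCP did not match the fingertips. The cameras, and the lack of contact at low heights, put the tips about 38 mm behind it. Because of this, my first approach came in at sleeve height. I stopped roughly 10 mm short, with no contact force and no movement of the cylinder, then backed off. From there I used the tip position seen by the cameras.

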